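# Brush the offcuts off the bench press and cycle it with its pedal

## Task

Use the brush, not the fingers, to sweep the three offcuts from the press bed into the grey scrap tray beside it, and set the brush back on its black mat, bristles down. Only then press the red pedal under its guard fully down to its stop with the gripper, hold it there for a good second and let it come back up. Leave the bottle, the tip cleaner and the yellow panel meter where they are.

Things in the scene. Friction and masses are not known exactly. Their poses are not given: they have to be found in the camera images.
- press: Blue bench press, fixed. Origin on the bench, z up. Steel bed: solid block spanning x -60..60, y -70..80, top at z = 50, open to -x, +x and -y. Column x -40..40, y 90..160, 220 high; its head overhangs at x -30..30, y 10..140, z 160..220. Grey scrap tray on the -y side.
- tray_floor (a point): Centre of the floor of the grey open scrap tray fixed against the bed's -y side, 4 above the bench, axes as the press. Inside 162 (x) by 96 (y); walls 30 high; the fourth side is the bed, 46 higher than the floor.
- ram_plate (a point): Centre of the underside of the press's steel ram plate (50 in x by 40 in y), 75 above the bed while the pedal is up; it comes down 60 as the pedal is pressed. The brush fits under it while it is up.
- brush: Bench brush, 120 g. Origin: centre of the underside of the bristles; x along the brush from handle to head, y across, z up. Stiff black bristle block 106 (x) by 24 (y), z 0..28; wooden back 112 by 28 above it to z = 43; flat wooden handle 20 wide (y), 15 thick (z 29..44), from x = -54 to x = -184. Stands on its bristles on the mat.
- brush_grip (a point): A good grip point, in the middle of the brush handle's section at brush x = -98, z = 36.5; the handle is 20 wide across y there.
- mat: Black rubber mat 290 (x) by 100 (y), 4 thick, fixed on the bench. Origin at the centre of its underside; the brush stands on its +x part, handle towards -x.
- scrap_a: Finned aluminium heat-sink offcut, 18 by 18 by 18, loose on the bed. Origin at the centre of its underside as it first lies.
- scrap_b: Green terminal-block offcut, 18 by 18 by 16, loose on the bed. Origin at the centre of its underside as it first lies.
- scrap_c: Stepped copper bar offcut, 18 by 18 by 18, loose on the bed. Origin at the centre of its underside as it first lies.
- footswitch: Guarded pedal switch, fixed. Origin on the bench, z up, open side to its own -x. Base x -80..100, y -75..75, 14 thick. Yellow guard frame on both sides at y = +-72.5 (5 thick), x -67..98: sill to z = 36, end posts, top rail z 108..116. Red pedal between, 90 wide, hinged along y at x = 65, z = 28; free edge at x = -63.
- guard_rod (a point): Middle of the axis of the front rod of the guard over the pedal (footswitch x = -64, z = 117). The roof is a grille of such steel rods along y, 6 thick, 16 apart, back to x = 80: a finger cannot pass between. The gripper gets in only from the open side, under this rod, tilted about 40 to 45 degrees from vertical, fingers pointing to +x and down.
- pedal_pad (a point): Point on the pedal's top face where it is to be pressed, 12 behind its free edge, on its centre line; moves with the pedal. At rest footswitch x = -50, z = 56; fully pressed x = -52, z = 37.
- pedal (a joint): Pedal angle, rad: 0 up (spring), 0.16 fully down on its stop; the pad goes down 19 mm. About 12 N at the pad holds it down.
- bottle: White plastic bottle, 52 across, 120 high; origin under its centre. Leave alone.
- tip_cleaner: Round black soldering-tip cleaner with a brass top, 72 across, 46 high; origin under its centre. Leave alone.
- panel_meter: Yellow meter block 60 by 75 by 66 with a black top; origin under its centre. Leave alone.
Mind the look-alikes: they are no part of the job. Leave any orange look-alike of the footswitch alone.

How it is judged:
On the way, in this order (a step that is already met when the one before it is completed fails the run):
1. all three offcuts are off the bed and lie in the scrap tray (y of scrap_a in the frame of press between -0.175 and -0.062 m and x of scrap_a in the frame of press between -0.088 and 0.088 m and z of each of scrap_a, scrap_b, scrap_c in the frame of press below 0.042 m and y of scrap_b in the frame of press between -0.175 and -0.062 m and x of scrap_b in the frame of press between -0.088 and 0.088 m and y of scrap_c in the frame of press between -0.175 and -0.062 m and x of scrap_c in the frame of press between -0.088 and 0.088 m), for 0.2 s.
2. the brush stands on its mat, bristles down, let go (x of brush in the frame of mat between -0.1 and 0.1 m and y of brush in the frame of mat between -0.045 and 0.045 m and z of brush in the frame of mat below 0.012 m and angle between brush's own z axis and vertical below 0.15 rad and contact force between the fingers and brush below 0.1 N), for 0.2 s.
3. the gripper holds the pedal down on its stop (value of joint pedal above 0.145 rad and contact force between the fingers and footswitch above 1 N), for 0.7 s.
At the end, for the whole second after the job is handed in: The three offcuts rest in the scrap tray (inside its walls, below the bed's top); the brush stands still on the mat, its head's centre within 100 mm along and 45 mm across of the mat's centre, bristles down within 0.15 rad, released; the pedal is back up (below 0.03 rad) (all of step 1 and all of step 2 and value of joint pedal below 0.03 rad and linear speed of each of brush, scrap_a, scrap_b, scrap_c below 0.02 m/s); the robot touches nothing.
It fails at once if the fingers touch an offcut (contact force between the fingers and scrap_a above 0.3 N or contact force between the fingers and scrap_b above 0.3 N or contact force between the fingers and scrap_c above 0.3 N).
It fails at once if the pedal is pressed (over 0.06 rad) before the offcuts are in the tray and the brush is back on its mat (value of joint pedal above 0.06 rad and not ((y of scrap_a in the frame of press between -0.175 and -0.062 m and x of scrap_a in the frame of press between -0.088 and 0.088 m and z of each of scrap_a, scrap_b, scrap_c in the frame of press below 0.042 m and y of scrap_b in the frame of press between -0.175 and -0.062 m and x of scrap_b in the frame of press between -0.088 and 0.088 m and y of scrap_c in the frame of press between -0.175 and -0.062 m and x of scrap_c in the frame of press between -0.088 and 0.088 m) and (x of brush in the frame of mat between -0.1 and 0.1 m and y of brush in the frame of mat between -0.045 and 0.045 m and z of brush in the frame of mat below 0.012 m and angle between brush's own z axis and vertical below 0.15 rad))).
It fails at once if the bottle, tip cleaner or panel meter is moved more than 30 mm (distance of any of bottle, tip_cleaner, panel_meter from where it was at the start of the episode above 0.03 m).
It also fails if it takes over 72 s, if anything falls off the work surface, if the arm or the gripper's body presses on something with over 40 N, if the wrist force passes 120 N, or if a joint passes its speed limit or range.

## Robot

A 7-joint arm with a two-finger parallel gripper is mounted at the origin on the work surface. World frame = base frame: x ahead of the robot, y to its left, z up, the work surface at z = 0. Lengths are in m, angles in rad, forces in N, time in s.
With the tool pointing down it reaches from about 0.4 to 0.85 m from the base axis. Payload 4.5 kg.
Tool frame: the origin (TCP) lies midway between the tips of the shut fingers; the grasp point (between the pads) lies 19 mm behind it; z points along the fingers, y is the direction in which the jaws open and shut (so a half turn about z gives the same grasp; the last joint's range is limited). The gripper opens to 88 mm and grips with 3 to 60 N. Pads are 18 mm wide; open, the fingers measure 123 mm over their backs; the gripper's body (75 mm by 187 mm) begins 45 mm behind the grasp point.
Start: joints at [1.185, 0.689, -0.195, 1.565, 0.157, 0.902, -0.215], TCP at [0.255, -0.571, 0.239] pointing down, gripper open.
Joint ranges: [-3.01, 3.01], [-0.46, 2.08], [-1.47, 1.51], [0.13, 2.56], [-1, 4.14], [0.04, 2.09], [-2.66, 2.66]. Speed limits (rad/s): [2.57, 2.57, 3.14, 3.14, 3.14, 3.14, 3.14].

## Interface

Orientations are given as a unit quaternion [x, y, z, w].
In Python, from plant import r gives the robot as it stands. The module is installed in compiled form; this text tells all that it offers.
- The arm moves only by the shell command python3 -m jog 'ROWS' [FORCE]. ROWS is JSON, a list of rows, each an object with "translation": the shift along the tool's x, y, z in units of 40 mm (1.0 is 40 mm), a list of three; "twist": the turn about the tool's z in units of 6 degrees (1.0 is 6 degrees); "claw": the opening in per cent of the stroke, from 0 (shut) to 100 (fully open). A call has 1 to 20 rows; each row shifts and turns the commanded pose from where the row before left it, along the tool's axes as they then stand; what a row does not reach is not made up. A row lasts 1/12 s, in which the tool goes at most 41.7 mm and 7.16 degrees, less where a joint would pass 70% of its speed; a pose out of reach is approached as far as the arm can. A call is refused whole if a number of a shift passes 1 or a number of a turn 1, either way. A call with a gripper value outside its range is refused whole. The fingers move at their own pace and stop on an object; FORCE is the grip in N (left out, the last holds). Time passes only in rows, so rows that do not move let the fingers close. It gives the time, the measured TCP pose, the force and the opening at its end, in the units of the state.
- r.get_state(): the state, without advancing time (a new reading comes with each control period).
- r.snapshot(name): name is "scene" or "top" or "wrist"; returns a dict with "img" (480x640x3 uint8, red, green, blue), "fx", "fy", "cx", "cy" (pixels), "dist_coeffs" ([k1, k2, p1, p2, k3] as OpenCV has them; the pictures are not rectified), "origin" and "rotation" of the camera in the world; the wrist camera has in their place "T_tool_cam" (4x4, takes a point from camera to tool coordinates, whose origin is the TCP and whose axes are the flange's). Camera axes: x right, y up, looking along -z (the intrinsics and any distortion apply to the point x, -y, -z); pixel columns grow to the right and rows downward; lengths in m; the calibration is good to about 2 mm. A picture is of the moment at which its call begins: read the wrist's pose just before it. There is no depth.
- r.finish_job(): hands the job in, once; it reports no verdict.
Trained networks look in the newest picture that a camera, given by its name, has taken for a name from the list of things; names that differ only in an ending like _2 or _b are one class to them, and where a whole thing is asked for, a point or a joint stands for the part that bears it (a point fixed in the world has none). Each returns a list of dicts, best first, with "confidence" (0 to 1); they miss things now and then, are a little off and sometimes report something else, mostly with a low value. They report only what shows in the picture. A call takes as long as a camera call. They do not tell look-alikes from the thing itself.
- r.spot_in(label, camera): "rect" ([left, top, right, bottom] in pixels, round what is visible of it).
- r.spot_point(label, camera): "location" ([row, column] in pixels: a listed point, or the origin of a listed thing).
The state is a dict: "clock": time; "q": joint angles; "qd": joint speeds; "joint_torque": joint torques, N m; "tool_pos": TCP position; "eef_rot": TCP orientation; "contact_force": force on the tool from outside, world axes, zero at the start; "moment": the same for the moment, N m; "opening": opening from 0.0 (shut) to 1.0 (fully open).
Only numpy, scipy, OpenCV 4.12 (cv2) and the standard library are available. Lean on these libraries where they do the work, as an engineer would, in place of code of your own. Each camera call takes 0.05 s, during which the arm holds its last target. There are 200 camera calls.

## Working session

There is one attempt and no reset: what is moved stays moved. The work goes in short steps, Python scripts to look and compute and a shell command to move; the robot and the scene stay as the last step left them, time stands still between calls to the robot, and variables do not carry over. Pictures are saved under pics/ and viewed, about 8 in all and at most 12, crops included, and the job is handed in when it is done.

```bash
mkdir -p pics
cat > h.py <<'E'
import numpy as np, cv2
from plant import r
from scipy.spatial.transform import Rotation as R
def cam(name):
    s=r.get_state(); p=r.snapshot(name)
    K=np.array([[p['fx'],0,p['cx']],[0,p['fy'],p['cy']],[0,0,1]]);d=np.array(p['dist_coeffs'],float)
    if 'origin' in p: o=np.array(p['origin']);Q=np.array(p['rotation'])
    else:
        T=np.array(p['T_tool_cam']);A=R.from_quat(s['eef_rot']).as_matrix()
        o=A@T[:3,3]+np.array(s['tool_pos']);Q=A@T[:3,:3]
    if Q.ndim==1: Q=R.from_quat(Q).as_matrix()
    return dict(img=p['img'],K=K,d=d,o=o,Q=Q)
def at(c,row,col,z):
    u=cv2.undistortPoints(np.array([[[col,row]]],float),c['K'],c['d'])[0,0]
    v=c['Q']@np.array([u[0],-u[1],-1]); t=(z-c['o'][2])/v[2]; return c['o']+t*v
def proj(c,P):
    q=(np.atleast_2d(P)-c['o'])@c['Q']; q=q*[1,-1,-1]
    return cv2.projectPoints(q,np.zeros(3),np.zeros(3),c['K'],c['d'])[0][:,0]  # col,row
def save(c,n,box=None,k=1):
    im=c['img'][:,:,::-1]
    if box: l,t,rr,b=box; im=im[t:b,l:rr]
    if k!=1: im=cv2.resize(im,None,fx=k,fy=k,interpolation=cv2.INTER_CUBIC)
    cv2.imwrite('pics/'+n+'.png',im)
E
cat > look.py <<'E'
from h import *
s=r.get_state();print(s['tool_pos'],s['eef_rot'],s['opening'],s['clock'])
for n in ['top','scene']:
    c=cam(n); save(c,n+'0'); print(n,c['o'].round(3))
    Z=dict(press=0,tray_floor=.004,ram_plate=.125,brush=.004,brush_grip=.0405,mat=0,scrap_a=.05,scrap_b=.05,scrap_c=.05,footswitch=0,guard_rod=.117,pedal_pad=.056,bottle=0,tip_cleaner=0,panel_meter=0)
    for l,z in Z.items():
        for e in r.spot_point(l,n)[:3]:
            print(l,round(e['confidence'],2),np.round(e['location']),at(c,*e['location'],z)[:2].round(3))
E
python3 look.py
```

```text
[ 0.25441685 -0.57016668  0.23789007] [ 9.78042112e-01  2.08405248e-01 -2.54404837e-04 -9.03205505e-04] 1.001843141241907 0.0
top [ 0.475 -0.023  1.088]
press 0.67 [224. 174.] [0.577 0.29 ]
tray_floor 0.7 [217. 228.] [0.588 0.167]
ram_plate 0.48 [221. 144.] [0.573 0.316]
brush 0.8 [219. 329.] [ 0.578 -0.06 ]
brush_grip 0.78 [262. 327.] [ 0.482 -0.052]
mat 0.75 [237. 331.] [ 0.538 -0.064]
scrap_a 0.47 [224. 173.] [0.573 0.279]
scrap_a 0.46 [238. 170.] [0.542 0.284]
scrap_a 0.44 [206. 184.] [0.611 0.253]
scrap_b 0.47 [224. 173.] [0.573 0.279]
scrap_b 0.46 [238. 170.] [0.542 0.284]
scrap_b 0.44 [206. 184.] [0.611 0.253]
scrap_c 0.47 [224. 173.] [0.573 0.279]
scrap_c 0.46 [238. 170.] [0.542 0.284]
scrap_c 0.44 [206. 184.] [0.611 0.253]
footswitch 0.86 [343. 489.] [ 0.288 -0.413]
footswitch 0.76 [234. 435.] [ 0.537 -0.3  ]
footswitch 0.72 [222. 230.] [0.577 0.162]
guard_rod 0.92 [236. 427.] [ 0.528 -0.254]
guard_rod 0.63 [370. 484.] [ 0.255 -0.359]
guard_rod 0.41 [240. 169.] [0.534 0.268]
pedal_pad 0.96 [239. 422.] [ 0.523 -0.257]
pedal_pad 0.62 [361. 476.] [ 0.261 -0.363]
bottle 0.59 [14
[... 496 characters left out ...]
rap_b 0.64 [342. 439.] [0.565 0.284]
scrap_b 0.6 [350. 415.] [0.612 0.256]
scrap_b 0.55 [331. 443.] [0.538 0.277]
scrap_c 0.64 [342. 439.] [0.565 0.284]
scrap_c 0.6 [350. 415.] [0.612 0.256]
scrap_c 0.55 [331. 443.] [0.538 0.277]
footswitch 0.98 [167. 270.] [ 0.296 -0.398]
footswitch 0.89 [227. 232.] [ 0.539 -0.316]
guard_rod 0.83 [135. 290.] [ 0.267 -0.344]
guard_rod 0.7 [203. 251.] [ 0.534 -0.244]
pedal_pad 0.64 [214. 251.] [ 0.518 -0.266]
pedal_pad 0.64 [147. 284.] [ 0.258 -0.376]
pedal_pad 0.62 [228. 235.] [ 0.576 -0.264]
bottle 0.85 [317. 232.] [ 0.747 -0.12 ]
tip_cleaner 0.97 [404. 348.] [0.765 0.201]
tip_cleaner 0.45 [350. 412.] [0.583 0.237]
panel_meter 0.59 [365. 286.] [0.768 0.051]
```

View pics/top0.png

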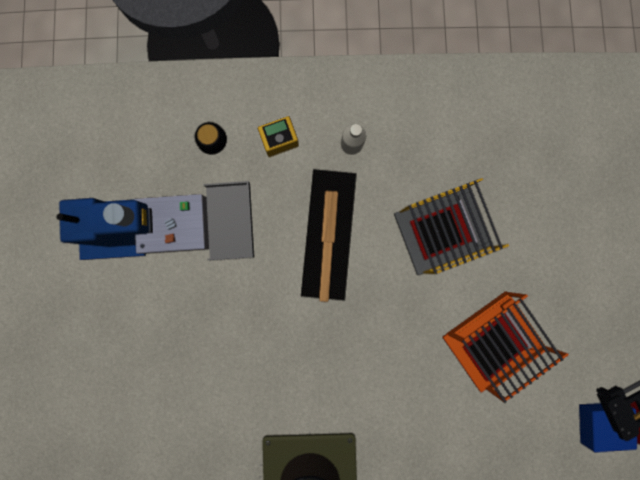

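View pics/scene0.png

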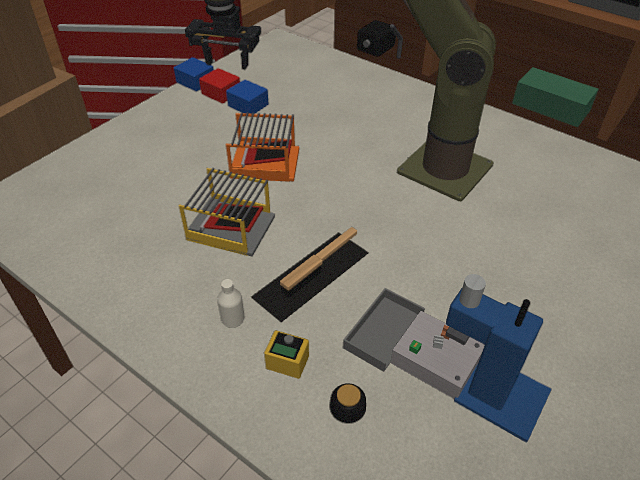

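The real footswitch is the yellow-guarded one at top (435,234); the orange one at (505,345) is the look-alike. The press and tray are at the left with three scraps at (173,224), (170,238) and (184,206). The brush lies on the mat at (329,240).

```bash
cat > go.py <<'E'
import sys
from h import *
# go.py x y z yaw(deg of tool x, or n) : shift in tool units (after twist first), twist units
s=r.get_state();A=R.from_quat(s['eef_rot']);p=np.array(s['tool_pos'])
x=A.as_matrix()[:,0];y0=np.degrees(np.arctan2(x[1],x[0]))
t=np.array([float(v) for v in sys.argv[1:4]])
tw=0
if sys.argv[4]!='n': tw=-((float(sys.argv[4])-y0+180)%360-180)
d=t-p
print('clock',round(s['clock'],2),'pos',p.round(4),'yaw',y0.round(2),'zaxis',A.as_matrix()[:,2].round(3),'q',np.round(s['q'],2),'F',np.round(s['contact_force'],1),'op',round(s['opening'],3))
print('tool shift units in present axes',(A.inv().apply(d)/.04).round(2),'after twist',((A*R.from_euler('z',tw,degrees=True)).inv().apply(d)/.04).round(2),'twist units',round(tw/6,2))
E
python3 go.py 0.482 -0.054 0.24 -5
```

```text
clock 1.6 pos [ 0.2547 -0.5707  0.2387] yaw 24.05 zaxis [ 0. -0. -1.] q [ 1.18  0.69 -0.19  1.57  0.16  0.9  -0.22] F [-0.7 -0.4  0.4] op 0.999
tool shift units in present axes [10.45 -9.48 -0.03] after twist [  4.53 -13.36  -0.03] twist units 4.84
```

```bash
python3 -m jog '[{"translation":[0.7,-0.63,0],"twist":0,"claw":100},{"translation":[0.7,-0.63,0],"twist":0,"claw":100},{"translation":[0.7,-0.63,0],"twist":0,"claw":100},{"translation":[0.7,-0.63,0],"twist":0,"claw":100},{"translation":[0.7,-0.63,0],"twist":0,"claw":100},{"translation":[0.7,-0.63,0],"twist":0,"claw":100},{"translation":[0.7,-0.63,0],"twist":0,"claw":100},{"translation":[0.7,-0.63,0],"twist":0,"claw":100},{"translation":[0.7,-0.63,0],"twist":0,"claw":100},{"translation":[0.7,-0.63,0],"twist":0,"claw":100},{"translation":[0.7,-0.63,0],"twist":0,"claw":100},{"translation":[0.7,-0.63,0],"twist":0,"claw":100},{"translation":[0.7,-0.63,0],"twist":0,"claw":100},{"translation":[0.7,-0.63,0],"twist":0,"claw":100},{"translation":[0.7,-0.63,0],"twist":0,"claw":100},{"translation":[0,0,0],"twist":1,"claw":100},{"translation":[0,0,0],"twist":1,"claw":100},{"translation":[0,0,0],"twist":1,"claw":100},{"translation":[0,0,0],"twist":1,"claw":100},{"translation":[0,0,0],"twist":0.84,"claw":100}]'
cat > w.py <<'E'
import sys
from h import *
c=cam('wrist'); save(c,sys.argv[1])
for a in sys.argv[2:]:
    l,z=a.split('=')
    for e in r.spot_point(l,'wrist')[:3]: print(l,round(e['confidence'],2),np.round(e['location']),at(c,*e['location'],float(z))[:2].round(4))
E
python3 w.py w1 brush=.004 brush_grip=.0405 mat=0; python3 go.py .482 -.054 .0215 -5
```

```text
clock: 3.27
tool_pos: [0.4844, -0.0541, 0.2389]
eef_rot: [0.999, -0.046, 0.0, 0.0]
contact_force: [-0.1, -0.3, -0.1]
opening: 1.004
brush 0.96 [103. 313.] [ 0.5808 -0.0549]
brush_grip 0.97 [211. 318.] [ 0.4822 -0.0499]
brush_grip 0.29 [139. 321.] [ 0.548  -0.0595]
mat 0.97 [138. 319.] [ 0.5476 -0.0569]
mat 0.57 [151. 546.] [ 0.5155 -0.2902]
clock 3.47 pos [ 0.4843 -0.0543  0.2388] yaw -4.83 zaxis [ 0. -0. -1.] q [ 0.01  0.51  0.02  1.98 -0.01  0.65 -1.63] F [-0.   0.7 -0. ] op 1.001
tool shift units in present axes [-0.06 -0.    5.43] after twist [-0.06 -0.    5.43] twist units 0.03
```

View pics/w1.png

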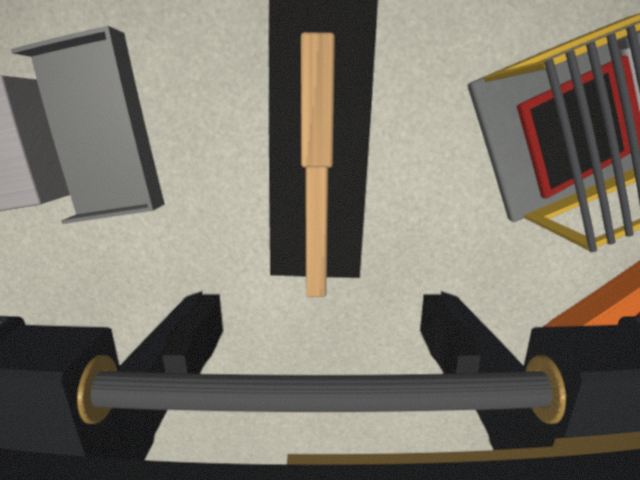

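Run:
```python
from h import *
c=cam('wrist')
for rr,cc,z in [(297,316.5,.048),(166,318,.048),(33,317.5,.047),(166,317,.047)]: print(at(c,rr,cc,z).round(4))
for rr,cc in [(275,271),(277,359),(2,269.5),(2,377)]: print('mat',at(c,rr,cc,.004).round(4))
```

```text
[ 0.3969 -0.0416  0.048 ]
[ 0.5251 -0.0543  0.048 ]
[ 0.6336 -0.0633  0.047 ]
[ 0.525  -0.0534  0.047 ]
mat [0.406  0.0085 0.004 ]
mat [ 0.3954 -0.0881  0.004 ]
mat [ 0.6729 -0.0224  0.004 ]
mat [ 0.6647 -0.1201  0.004 ]
```

```bash
python3 go.py .4817 -.0494 .0225 -5.3
python3 -m jog '[{"translation":[-0.08,-0.12,1],"twist":0.08,"claw":100},{"translation":[0,0,1],"twist":0,"claw":100},{"translation":[0,0,1],"twist":0,"claw":100},{"translation":[0,0,1],"twist":0,"claw":60},{"translation":[0,0,0.8],"twist":0,"claw":60},{"translation":[0,0,0.4],"twist":0,"claw":60},{"translation":[0,0,0.2],"twist":0,"claw":60},{"translation":[0,0,0],"twist":0,"claw":60}]' 40; python3 go.py .4817 -.0494 .0225 -5.3
```

```text
clock 3.52 pos [ 0.4843 -0.0543  0.2388] yaw -4.85 zaxis [ 0. -0. -1.] q [ 0.01  0.51  0.02  1.98 -0.01  0.65 -1.63] F [-0.4  0.4 -0.4] op 0.999
tool shift units in present axes [-0.08 -0.12  5.41] after twist [-0.08 -0.12  5.41] twist units 0.07
clock: 4.18
tool_pos: [0.4808, -0.0492, 0.0213]
eef_rot: [0.999, -0.047, -0.001, -0.0]
contact_force: [-0.9, 0.4, 0.7]
opening: 0.647
clock 4.18 pos [ 0.4808 -0.0492  0.0213] yaw -5.41 zaxis [-0.002  0.001 -1.   ] q [ 0.01  0.92  0.    2.12 -0.01  0.1  -1.65] F [-0.9  0.4  0.7] op 0.647
tool shift units in present axes [ 0.02  0.   -0.03] after twist [ 0.02  0.   -0.03] twist units -0.02
```

```bash
python3 -m jog '[{"translation":[0,0,0],"twist":0,"claw":0},{"translation":[0,0,0],"twist":0,"claw":0},{"translation":[0,0,0],"twist":0,"claw":0},{"translation":[0,0,0],"twist":0,"claw":0},{"translation":[0,0,0],"twist":0,"claw":0},{"translation":[0,0,0],"twist":0,"claw":0},{"translation":[0,0,-0.5],"twist":0,"claw":0},{"translation":[0,0,-1],"twist":0,"claw":0},{"translation":[0,0,-1],"twist":0,"claw":0},{"translation":[0,0,-1],"twist":0,"claw":0},{"translation":[0,0,-1],"twist":0,"claw":0},{"translation":[0,0,-1],"twist":0,"claw":0}]' 50; python3 go.py .4817 -.0494 .2225 0
python3 - <<'E'
from h import *
c=cam('wrist'); save(c,'w2')
for n in ['top','scene','wrist']:
  if n!='wrist': c=cam(n)
  for l,z in dict(press=0,tray_floor=.004,scrap_a=.05,ram_plate=.125).items():
    for e in r.spot_point(l,n)[:3]: print(n,l,round(e['confidence'],2),np.round(e['location']),at(c,*e['location'],z)[:2].round(4))
c=cam('top');save(c,'topc',(40,170,270,280),3.4)
E
```

```text
clock: 5.18
tool_pos: [0.4804, -0.0493, 0.2448]
eef_rot: [0.999, -0.048, -0.0, 0.0]
contact_force: [1.4, -0.0, -0.6]
opening: 0.221
clock 5.18 pos [ 0.4804 -0.0493  0.2448] yaw -5.46 zaxis [-0.001 -0.    -1.   ] q [-0.01  0.5   0.02  1.98 -0.01  0.66 -1.64] F [ 1.4 -0.  -0.6] op 0.221
tool shift units in present axes [ 0.03 -0.    0.56] after twist [0.03 0.   0.56] twist units -0.91
top press 0.69 [222. 180.] [0.5804 0.2782]
top tray_floor 0.65 [219. 232.] [0.584  0.1587]
top scrap_a 0.59 [225. 174.] [0.5711 0.2762]
top scrap_a 0.58 [237. 168.] [0.5455 0.2904]
top scrap_a 0.42 [208. 185.] [0.6066 0.2516]
top ram_plate 0.53 [222. 144.] [0.5708 0.3149]
scene press 0.66 [360. 436.] [0.5734 0.2901]
scene tray_floor 0.56 [332. 385.] [0.581  0.1678]
scene scrap_a 0.7 [342. 438.] [0.5678 0.2816]
scene scrap_a 0.59 [349. 416.] [0.6091 0.2546]
scene scrap_a 0.5 [273. 312.] [ 0.5747 -0.0327]
scene ram_plate 0.6 [331. 461.] [0.5714 0.3207]
wrist press 0.86 [145.   3.] [ 0.698  -1.0918]
wrist tray_floor 0.78 [126. 102.] [ 0.4588 -0.9344]
```

View pics/topc.png

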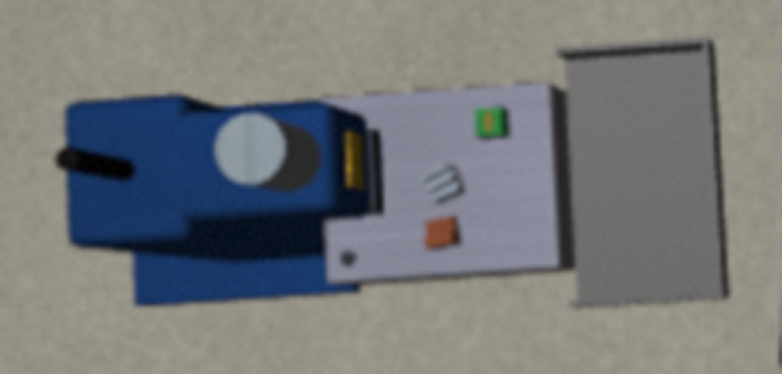

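Run:
```python
from h import *
c=cam('top')
f=lambda u,v,z: at(c,170+v/3.4,40+u/3.4,z)[:2]
a,b,d=f(554,87,.05),f(560,268,.05),f(327,283,.05)
print(a,b,d)
ex=(a-b)/np.linalg.norm(a-b); ey=(d-b)/np.linalg.norm(d-b)
print('len',np.linalg.norm(a-b),np.linalg.norm(d-b),'yaw',np.degrees(np.arctan2(ex[1],ex[0])),np.degrees(np.arctan2(-ey[0],ey[1])))
th=(np.arctan2(ex[1],ex[0])+np.arctan2(-ey[0],ey[1]))/2
M=np.array([[np.cos(th),-np.sin(th)],[np.sin(th),np.cos(th)]])
o=np.mean([a-M@[.06,-.07],b-M@[-.06,-.07],d-M@[-.06,.08]],axis=0);print('origin',o,'yaw',np.degrees(th))
for n,u,v,z in [('hs',444,184,.066),('cu',441,232,.066),('gr',490,122,.064)]: print(n,M.T@(f(u,v,z)-o))
for n,u,v,z in [('tray far+x',712,42,.03),('tray far-x',727,297,.03)]: print(n,M.T@(f(u,v,z)-o))
for y in (.03,.022,.0,-.08): print(y,'head',(o+M@[0,y]).round(4),'grip',(o+M@[-.098,y]).round(4), 'out',(o+M@[-.098-.15,y]).round(4))
```

```text
[0.63273477 0.21278326] [0.51698878 0.2104139 ] [0.51163165 0.35984358]
len 0.11577024050470928 0.14952567751575346 yaw 1.1727042695475498 2.053203336637849
origin [0.57321419 0.28156861] yaw 1.6129538030926995
hs [-0.00215854 -0.0021963 ]
cu [-0.03219906  0.0007974 ]
gr [ 0.03553688 -0.03218548]
tray far+x [ 0.08420677 -0.17033091]
tray far-x [-0.08206719 -0.1720921 ]
0.03 head [0.5724 0.3116] grip [0.4744 0.3088] out [0.3245 0.3046]
0.022 head [0.5726 0.3036] grip [0.4746 0.3008] out [0.3247 0.2966]
0.0 head [0.5732 0.2816] grip [0.4753 0.2788] out [0.3253 0.2746]
-0.08 head [0.5755 0.2016] grip [0.4775 0.1988] out [0.3276 0.1946]
```

```bash
python3 go.py .34 .3135 .245 1.8;  python3 -m jog '[{"translation":[0,0,0],"twist":-0.6,"claw":0},{"translation":[0,0,0],"twist":-0.6,"claw":0}]'; python3 go.py .34 .3135 .245 1.8
```

```text
clock 6.03 pos [ 0.4814 -0.0493  0.2426] yaw -5.47 zaxis [-0. -0. -1.] q [-0.01  0.5   0.02  1.98 -0.01  0.66 -1.64] F [ 0.4 -0.4 -1. ] op 0.216
tool shift units in present axes [-4.38 -8.69 -0.06] after twist [-3.25 -9.18 -0.06] twist units -1.21
clock: 6.2
tool_pos: [0.4815, -0.0493, 0.2427]
eef_rot: [1.0, 0.017, 0.0, 0.0]
contact_force: [0.6, 0.3, -1.0]
opening: 0.218
clock 6.2 pos [ 0.4815 -0.0493  0.2427] yaw 1.9 zaxis [ 0. -0. -1.] q [ 0.02  0.5  -0.02  1.98  0.02  0.66 -1.55] F [ 0.6  0.3 -1. ] op 0.218
tool shift units in present axes [-3.23 -9.18 -0.06] after twist [-3.25 -9.18 -0.06] twist units 0.02
```

```bash
python3 -m jog '[{"translation":[-0.3,-0.83,0],"twist":0,"claw":0},{"translation":[-0.3,-0.83,0],"twist":0,"claw":0},{"translation":[-0.3,-0.83,0],"twist":0,"claw":0},{"translation":[-0.3,-0.83,0],"twist":0,"claw":0},{"translation":[-0.3,-0.83,0],"twist":0,"claw":0},{"translation":[-0.3,-0.83,0],"twist":0,"claw":0},{"translation":[-0.3,-0.83,0],"twist":0,"claw":0},{"translation":[-0.3,-0.83,0],"twist":0,"claw":0},{"translation":[-0.3,-0.83,0],"twist":0,"claw":0},{"translation":[-0.3,-0.83,0],"twist":0,"claw":0},{"translation":[-0.3,-0.83,0],"twist":0,"claw":0},{"translation":[0,0,0],"twist":0,"claw":0},{"translation":[0,0,1],"twist":0,"claw":0},{"translation":[0,0,1],"twist":0,"claw":0},{"translation":[0,0,0.5],"twist":0,"claw":0}]'; python3 go.py .34 .3135 .0733 1.8
python3 - <<'E'
from h import *
c=cam('wrist'); save(c,'w3')
E
```

```text
clock: 7.45
tool_pos: [0.3374, 0.3111, 0.1401]
eef_rot: [1.0, 0.016, -0.001, 0.001]
contact_force: [-0.2, 0.3, -1.6]
opening: 0.217
clock 7.45 pos [0.3374 0.3111 0.1401] yaw 1.79 zaxis [-0.002 -0.002 -1.   ] q [-0.86  0.66  0.02  2.15 -0.03  0.33 -2.35] F [-0.2  0.3 -1.6] op 0.217
tool shift units in present axes [ 0.07 -0.06  1.67] after twist [ 0.07 -0.06  1.67] twist units -0.0
```

View pics/w3.png

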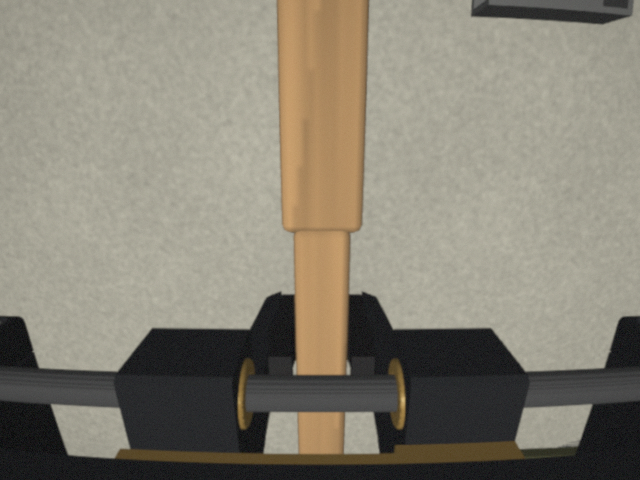

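```bash
python3 -m jog '[{"translation":[0.07,-0.06,1],"twist":0,"claw":0},{"translation":[0,0,0.67],"twist":0,"claw":0},{"translation":[0,0,0],"twist":0,"claw":0},{"translation":[0.5,0,0],"twist":0,"claw":0},{"translation":[0.5,0,0],"twist":0,"claw":0},{"translation":[0,0,0],"twist":0,"claw":0}]'; python3 go.py .4744 .3138 .0733 1.8
python3 - <<'E'
from h import *
c=cam('scene'); save(c,'s3',(360,240,560,390),4)
E
```

```text
clock: 8.0
tool_pos: [0.3869, 0.3161, 0.0781]
eef_rot: [1.0, 0.013, 0.004, -0.002]
contact_force: [0.8, -0.6, -0.9]
opening: 0.22
clock 8.0 pos [0.3869 0.3161 0.0781] yaw 1.5 zaxis [ 0.007  0.003 -1.   ] q [-0.78  0.81  0.01  2.08 -0.01  0.25 -2.32] F [ 0.8 -0.6 -0.9] op 0.22
tool shift units in present axes [2.19 0.11 0.14] after twist [2.18 0.13 0.14] twist units -0.05
```

View pics/s3.png

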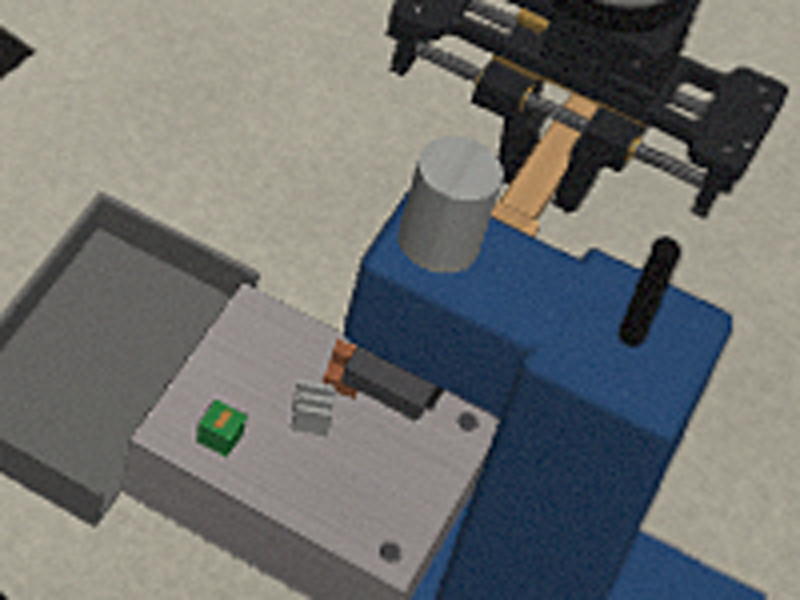

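```bash
python3 -m jog '[{"translation":[0.6,0,0],"twist":0,"claw":0},{"translation":[0.6,0,0],"twist":0,"claw":0},{"translation":[0.6,0,0],"twist":0,"claw":0},{"translation":[0.4,0,0],"twist":0,"claw":0},{"translation":[0,0,0.12],"twist":0,"claw":0},{"translation":[0,0,0],"twist":0,"claw":0}]'; python3 go.py .4744 .3138 .0680 1.8
python3 - <<'E'
from h import *
c=cam('scene'); save(c,'s4',(360,240,560,390),4)
E
```

```text
clock: 8.55
tool_pos: [0.4687, 0.3177, 0.0717]
eef_rot: [1.0, 0.015, -0.0, 0.0]
contact_force: [-1.1, -0.5, -0.7]
opening: 0.218
clock 8.55 pos [0.4687 0.3177 0.0717] yaw 1.69 zaxis [-0. -0. -1.] q [-0.67  0.86 -0.01  1.87  0.02  0.41 -2.24] F [-1.1 -0.5 -0.7] op 0.218
tool shift units in present axes [0.14 0.1  0.09] after twist [0.14 0.1  0.09] twist units -0.02
```

View pics/s4.png

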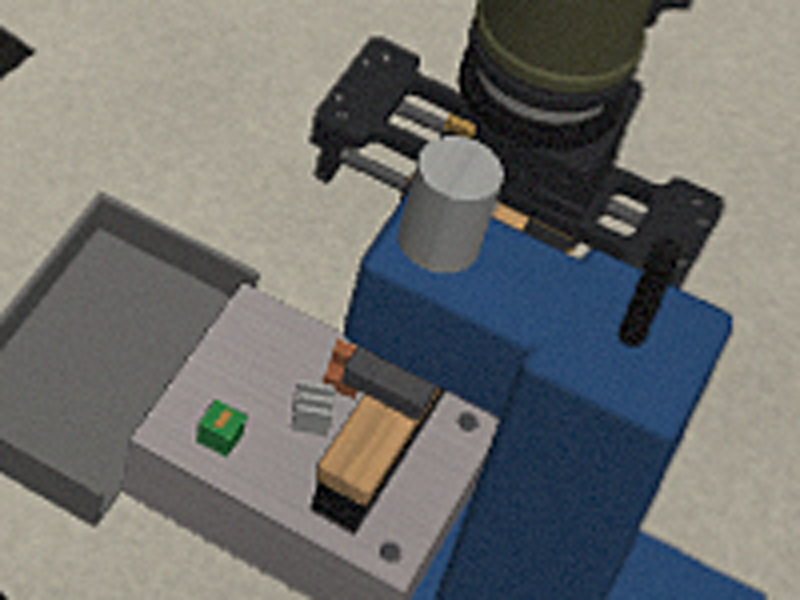

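```bash
python3 -m jog '[{"translation":[0.08,0,0.04],"twist":0,"claw":0},{"translation":[0,0,0.04],"twist":0,"claw":0},{"translation":[0,0,0],"twist":0,"claw":0}]'; python3 go.py .4744 .3138 .0680 1.8
```

```text
clock: 8.85
tool_pos: [0.4708, 0.3186, 0.0684]
eef_rot: [1.0, 0.016, -0.001, 0.0]
contact_force: [-3.8, -0.5, 7.8]
opening: 0.221
clock 8.85 pos [0.4708 0.3186 0.0684] yaw 1.82 zaxis [-0.001 -0.    -1.   ] q [-0.67  0.87 -0.01  1.86  0.02  0.41 -2.24] F [-3.8 -0.5  7.8] op 0.221
tool shift units in present axes [0.09 0.12 0.01] after twist [0.09 0.12 0.01] twist units 0.0
```

```bash
python3 -m jog '[{"translation":[0.05,0.1,-0.01],"twist":0,"claw":0},{"translation":[0.02,0.2,0],"twist":0,"claw":0},{"translation":[0,0.25,0],"twist":0,"claw":0},{"translation":[0,0.25,0],"twist":0,"claw":0},{"translation":[0,0.25,0],"twist":0,"claw":0},{"translation":[0,0.25,0],"twist":0,"claw":0},{"translation":[0,0.25,0],"twist":0,"claw":0},{"translation":[0,0,0],"twist":0,"claw":0}]'; python3 go.py .4744 .2 .0680 1.8
python3 - <<'E'
from h import *
c=cam('scene'); save(c,'s5',(340,240,540,390),4)
E
```

```text
clock: 9.52
tool_pos: [0.4774, 0.2528, 0.0684]
eef_rot: [1.0, 0.013, -0.0, 0.001]
contact_force: [1.0, -0.2, 4.7]
opening: 0.218
clock 9.52 pos [0.4774 0.2528 0.0684] yaw 1.53 zaxis [-0.    -0.002 -1.   ] q [-0.56  0.85 -0.02  1.95  0.06  0.35 -2.17] F [ 1.  -0.2  4.7] op 0.218
tool shift units in present axes [-0.11  1.32  0.01] after twist [-0.12  1.32  0.01] twist units -0.04
```

View pics/s5.png

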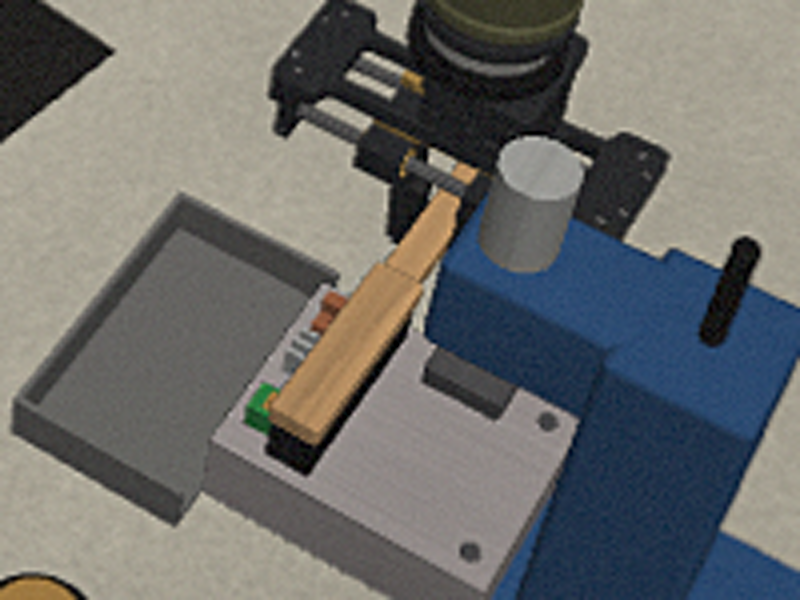

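```bash
python3 -m jog '[{"translation":[0,0.2,0],"twist":0,"claw":0},{"translation":[0,0.25,0],"twist":0,"claw":0},{"translation":[0,0.25,0],"twist":0,"claw":0},{"translation":[0,0.25,0],"twist":0,"claw":0},{"translation":[0,0.25,0],"twist":0,"claw":0},{"translation":[0,0.25,0],"twist":0,"claw":0},{"translation":[0,0.2,0],"twist":0,"claw":0},{"translation":[0,0,-0.2],"twist":0,"claw":0},{"translation":[0,0,-1],"twist":0,"claw":0},{"translation":[0,0,-1],"twist":0,"claw":0},{"translation":[0,0,-1],"twist":0,"claw":0},{"translation":[0,0.8,-1],"twist":0,"claw":0},{"translation":[0,0.9,0],"twist":0,"claw":0},{"translation":[0,0.9,0],"twist":0,"claw":0},{"translation":[0,0,0],"twist":0,"claw":0}]'; python3 go.py .4808 -.0492 .23 -5.4
python3 - <<'E'
from h import *
c=cam('scene'); save(c,'s6',(340,240,540,390),4)
E
```

```text
clock: 10.82
tool_pos: [0.4808, 0.0826, 0.2293]
eef_rot: [1.0, 0.009, -0.001, 0.004]
contact_force: [-0.6, 0.0, -2.8]
opening: 0.22
clock 10.82 pos [0.4808 0.0826 0.2293] yaw 1.02 zaxis [-0.002 -0.007 -1.   ] q [-0.22  0.53 -0.08  1.98  0.08  0.64 -1.9 ] F [-0.6  0.  -2.8] op 0.22
tool shift units in present axes [-0.06  3.29  0.01] after twist [0.31 3.28 0.01] twist units 1.07
```

View pics/s6.png

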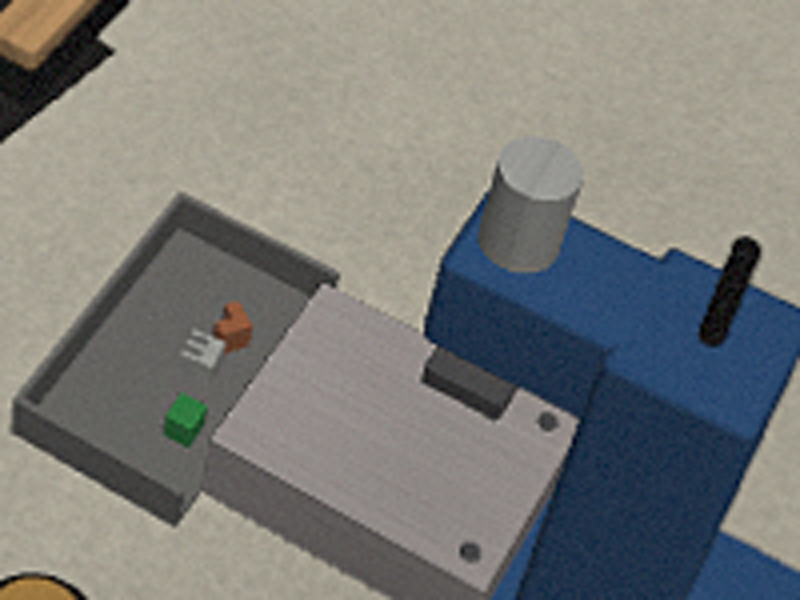

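All three scraps lie in the tray: copper at crop (233,328), heat sink at (205,348) and green at (186,420). Next I put the brush back.

```bash
python3 -m jog '[{"translation":[0,0,0],"twist":0.53,"claw":0},{"translation":[0,0,0],"twist":0.53,"claw":0},{"translation":[0.08,0.82,0],"twist":0,"claw":0},{"translation":[0.08,0.82,0],"twist":0,"claw":0},{"translation":[0.08,0.82,0],"twist":0,"claw":0},{"translation":[0.08,0.82,0],"twist":0,"claw":0},{"translation":[0,0,0],"twist":0,"claw":0},{"translation":[0,0,1],"twist":0,"claw":0},{"translation":[0,0,1],"twist":0,"claw":0},{"translation":[0,0,1],"twist":0,"claw":0},{"translation":[0,0,1],"twist":0,"claw":0},{"translation":[0,0,0.5],"twist":0,"claw":0},{"translation":[0,0,0.3],"twist":0,"claw":0},{"translation":[0,0,0],"twist":0,"claw":0}]'; python3 go.py .4808 -.0492 .0215 -5.4
```

```text
clock: 12.03
tool_pos: [0.482, -0.0383, 0.0341]
eef_rot: [0.999, -0.04, -0.003, -0.0]
contact_force: [0.2, 0.0, -0.3]
opening: 0.214
clock 12.03 pos [ 0.482  -0.0383  0.0341] yaw -4.56 zaxis [-0.006  0.    -1.   ] q [-0.    0.89 -0.02  2.12  0.12  0.14 -1.78] F [ 0.2  0.  -0.3] op 0.214
tool shift units in present axes [-0.01  0.27  0.31] after twist [-0.    0.27  0.31] twist units 0.14
```

```bash
python3 -m jog '[{"translation":[0,0.27,0.1],"twist":0.1,"claw":0},{"translation":[0,0,0.1],"twist":0,"claw":0},{"translation":[0,0,0.08],"twist":0,"claw":0},{"translation":[0,0,0.02],"twist":0,"claw":0},{"translation":[0,0,0],"twist":0,"claw":0}]'; python3 go.py .4808 -.0492 .0215 -5.4
```

```text
clock: 12.45
tool_pos: [0.4836, -0.0502, 0.0253]
eef_rot: [0.999, -0.046, 0.0, -0.0]
contact_force: [-0.5, -0.1, -0.7]
opening: 0.216
clock 12.45 pos [ 0.4836 -0.0502  0.0253] yaw -5.23 zaxis [ 0.001  0.    -1.   ] q [ 0.02  0.91 -0.02  2.12  0.12  0.12 -1.78] F [-0.5 -0.1 -0.7] op 0.216
tool shift units in present axes [-0.07 -0.02  0.09] after twist [-0.07 -0.02  0.09] twist units 0.03
```

```bash
python3 -m jog '[{"translation":[0,0,0.07],"twist":0,"claw":0},{"translation":[0,0,0.05],"twist":0,"claw":0},{"translation":[0,0,0.02],"twist":0,"claw":0},{"translation":[0,0,0],"twist":0,"claw":0}]'; python3 go.py .4808 -.0492 .0215 -5.4
```

```text
clock: 12.78
tool_pos: [0.482, -0.0501, 0.02]
eef_rot: [0.999, -0.045, -0.001, 0.0]
contact_force: [-4.1, 0.8, 9.9]
opening: 0.222
clock 12.78 pos [ 0.482  -0.0501  0.02  ] yaw -5.21 zaxis [-0.002 -0.    -1.   ] q [ 0.02  0.92 -0.02  2.12  0.12  0.11 -1.78] F [-4.1  0.8  9.9] op 0.222
tool shift units in present axes [-0.03 -0.02 -0.04] after twist [-0.03 -0.02 -0.04] twist units 0.03
```

```bash
python3 -m jog '[{"translation":[0,0,0],"twist":0,"claw":60},{"translation":[0,0,0],"twist":0,"claw":60},{"translation":[0,0,0],"twist":0,"claw":60},{"translation":[0,0,0],"twist":0,"claw":60},{"translation":[0,0,-0.4],"twist":0,"claw":60},{"translation":[0,0,-1],"twist":0,"claw":60},{"translation":[0,0,-1],"twist":0,"claw":60},{"translation":[0,0,-1],"twist":0,"claw":60},{"translation":[0,0,-1],"twist":0,"claw":60},{"translation":[0,0,-1],"twist":0,"claw":60},{"translation":[0,0,0],"twist":0,"claw":0}]'
python3 w.py w4 brush=.004 brush_grip=.0405 mat=0 footswitch=0 guard_rod=.117 pedal_pad=.056; python3 go.py .4 -.4 .24 n
python3 - <<'E'
from h import *
for n in ['top','scene']:
    c=cam(n)
    for l,z in dict(brush=.004,footswitch=0,guard_rod=.117,pedal_pad=.056).items():
        for e in r.spot_point(l,n)[:2]: print(n,l,round(e['confidence'],2),np.round(e['location']),at(c,*e['location'],z)[:2].round(3))
E
```

```text
clock: 13.7
tool_pos: [0.4874, -0.0505, 0.2419]
eef_rot: [0.999, -0.046, 0.007, -0.0]
contact_force: [0.0, 0.1, 0.1]
opening: 0.548
brush 0.86 [106. 318.] [ 0.5842 -0.0558]
brush_grip 0.69 [212. 322.] [ 0.4857 -0.0507]
footswitch 0.66 [130. 562.] [ 0.5414 -0.3053]
footswitch 0.63 [336. 620.] [ 0.2855 -0.4107]
guard_rod 0.98 [167. 575.] [ 0.5215 -0.2431]
pedal_pad 0.83 [158. 547.] [ 0.5214 -0.2564]
clock 14.05 pos [ 0.4822 -0.0501  0.2337] yaw -5.21 zaxis [-0.004  0.    -1.   ] q [ 0.07  0.52 -0.09  1.98  0.08  0.65 -1.73] F [-0.3 -0.   0.1] op 0.229
tool shift units in present axes [-1.25  8.9  -0.15] after twist [-1.25  8.9  -0.15] twist units 0.0
top brush 0.67 [217. 328.] [ 0.582 -0.058]
top brush 0.33 [239. 422.] [ 0.526 -0.269]
top footswitch 0.89 [343. 490.] [ 0.288 -0.414]
top footswitch 0.6 [236. 439.] [ 0.531 -0.308]
top guard_rod 0.77 [240. 425.] [ 0.52  -0.249]
top guard_rod 0.75 [371. 483.] [ 0.253 -0.357]
top pedal_pad 0.84 [360. 475.] [ 0.263 -0.36 ]
top pedal_pad 0.81 [236. 422.] [ 0.531 -0.258]
scene brush 0.95 [282. 298.] [ 0.585 -0.065]
scene footswitch 0.86 [164. 268.] [ 0.291 -0.411]
scene footswitch 0.57 [228. 235.] [ 0.538 -0.308]
scene guard_rod 0.98 [134. 292.] [ 0.263 -0.343]
scene guard_rod 0.72 [227. 232.] [ 0.621 -0.223]
scene pedal_pad 0.82 [147. 285.] [ 0.256 -0.372]
scene pedal_pad 0.6 [215. 249.] [ 0.524 -0.266]
```

View pics/w4.png

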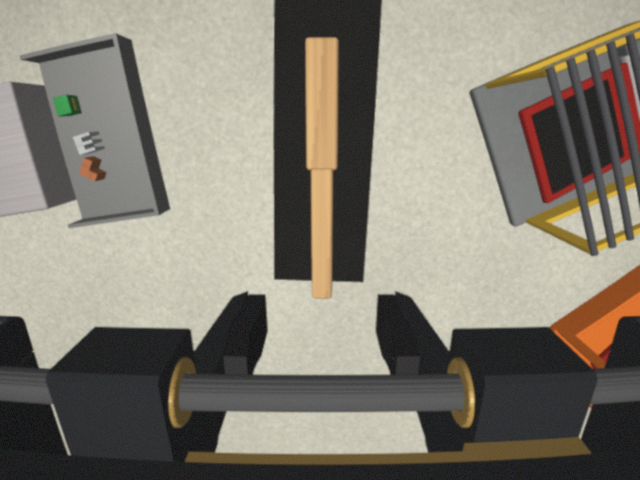

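```bash
python3 -m jog '[{"translation":[0,0,-1],"twist":-1,"claw":0},{"translation":[0,0,-1],"twist":-1,"claw":0},{"translation":[0,0,-1],"twist":-1,"claw":0},{"translation":[0,0,-1],"twist":-1,"claw":0},{"translation":[0,0,-1],"twist":-1,"claw":0},{"translation":[0,0,0],"twist":-1,"claw":0},{"translation":[0,0,0],"twist":-1,"claw":0},{"translation":[0,0,0],"twist":-1,"claw":0},{"translation":[0,0,0],"twist":-1,"claw":0},{"translation":[0,0,0],"twist":-1,"claw":0}]'
python3 - <<'E'
from h import *
print(np.array(r.snapshot('wrist')['T_tool_cam']).round(3))
c=cam('wrist')  # not used for w4; recompute w4 geometry from its pose
A=R.from_quat([.999,-.0455,0,0]).as_matrix() 
p=np.array([.4825,-.0501,.2341]); T=np.array(r.snapshot('wrist')['T_tool_cam'])
c['o']=A@T[:3,3]+p; c['Q']=A@T[:3,:3]
P={}
for n,cc,rr,z in [('base1',473,91,.014),('base2',513,224,.014),('rod1',549,70,.117),('rod2',595,254,.117),('ped1',521,112,.054),('ped2',545,201,.054),('brushend',321,297,.048),('brushhead',321,38,.047)]:
    P[n]=at(c,rr,cc,z)[:2]; print(n,P[n].round(4))
for a in ('base','rod','ped'):
    d=P[a+'1']-P[a+'2']; m=(P[a+'1']+P[a+'2'])/2; th=np.degrees(np.arctan2(d[1],d[0])); print(a,'len',np.linalg.norm(d).round(4),'ydir',th.round(1),'mid',m.round(4))
E
python3 go.py .19 -.52 .44 110
```

```text
clock: 15.38
tool_pos: [0.4831, -0.0503, 0.4353]
eef_rot: [0.887, 0.462, -0.0, 0.0]
contact_force: [0.5, 0.3, 0.7]
opening: 0.008
[[-0.     0.951  0.31   0.081]
 [ 1.     0.     0.001 -0.001]
 [ 0.001  0.31  -0.951 -0.146]
 [ 0.     0.     0.     1.   ]]
base1 [ 0.578  -0.1995]
base2 [ 0.445  -0.2447]
rod1 [ 0.5843 -0.2119]
rod2 [ 0.4479 -0.261 ]
ped1 [ 0.5568 -0.2259]
ped2 [ 0.4772 -0.2532]
brushend [ 0.3981 -0.041 ]
brushhead [ 0.6278 -0.0621]
base len 0.1404 ydir 18.8 mid [ 0.5115 -0.2221]
rod len 0.145 ydir 19.8 mid [ 0.5161 -0.2365]
ped len 0.0841 ydir 18.9 mid [ 0.517  -0.2396]
clock 15.53 pos [ 0.4831 -0.0503  0.4352] yaw 54.61 zaxis [-0.  0. -1.] q [ 0.27  0.31 -0.37  1.64  0.12  1.22 -0.74] F [-0.6  0.2 -0.2] op 0.002
tool shift units in present axes [-13.82   0.83  -0.12] after twist [ -8.53 -10.9   -0.12] twist units -9.23
```

```bash
python3 -m jog '[{"translation":[0,0,0],"twist":-0.92,"claw":0},{"translation":[0,0,0],"twist":-0.92,"claw":0},{"translation":[0,0,0],"twist":-0.92,"claw":0},{"translation":[0,0,0],"twist":-0.92,"claw":0},{"translation":[0,0,0],"twist":-0.92,"claw":0},{"translation":[0,0,0],"twist":-0.92,"claw":0},{"translation":[0,0,0],"twist":-0.92,"claw":0},{"translation":[0,0,0],"twist":-0.92,"claw":0},{"translation":[0,0,0],"twist":-0.92,"claw":0},{"translation":[0,0,0],"twist":-0.92,"claw":0}]';python3 -m jog '[{"translation":[-0.61,-0.78,0],"twist":0,"claw":0},{"translation":[-0.61,-0.78,0],"twist":0,"claw":0},{"translation":[-0.61,-0.78,0],"twist":0,"claw":0},{"translation":[-0.61,-0.78,0],"twist":0,"claw":0},{"translation":[-0.61,-0.78,0],"twist":0,"claw":0},{"translation":[-0.61,-0.78,0],"twist":0,"claw":0},{"translation":[-0.61,-0.78,0],"twist":0,"claw":0},{"translation":[-0.61,-0.78,0],"twist":0,"claw":0},{"translation":[-0.61,-0.78,0],"twist":0,"claw":0},{"translation":[-0.61,-0.78,0],"twist":0,"claw":0},{"translation":[-0.61,-0.78,0],"twist":0,"claw":0},{"translation":[-0.61,-0.78,0],"twist":0,"claw":0},{"translation":[-0.61,-0.78,0],"twist":0,"claw":0},{"translation":[-0.61,-0.78,0],"twist":0,"claw":0},{"translation":[0,0,0],"twist":0,"claw":0}]'; python3 go.py .19 -.52 .44 110
```

```text
clock: 16.37
tool_pos: [0.4832, -0.0503, 0.4352]
eef_rot: [0.573, 0.819, -0.0, 0.0]
contact_force: [0.4, 0.8, 1.0]
opening: 0.005
clock: 17.62
tool_pos: [0.1821, -0.5269, 0.4339]
eef_rot: [0.58, 0.815, -0.002, -0.001]
contact_force: [-1.1, -0.3, 0.4]
opening: 0.005
clock 17.62 pos [ 0.1821 -0.5269  0.4339] yaw 109.08 zaxis [-0.005 -0.003 -1.   ] q [ 1.36  0.43 -0.34  1.45  0.15  1.29  1.34] F [-1.1 -0.3  0.4] op 0.005
tool shift units in present axes [ 0.1   0.24 -0.15] after twist [ 0.09  0.24 -0.15] twist units -0.15
```

```bash
python3 -m jog '[{"translation":[0,0,-1],"twist":-0.1,"claw":0},{"translation":[0,0,-1],"twist":0,"claw":0},{"translation":[0,0,-1],"twist":0,"claw":0},{"translation":[0,0,-1],"twist":0,"claw":0},{"translation":[0,0,-1],"twist":0,"claw":0},{"translation":[0,0,-1],"twist":0,"claw":0},{"translation":[0,0,-1],"twist":0,"claw":0},{"translation":[0,0,0],"twist":0,"claw":0}]'; python3 go.py .19 -.52 .6 n;python3 -m jog '[{"translation":[0,0,-1],"twist":0,"claw":0},{"translation":[0,0,-1],"twist":0,"claw":0},{"translation":[0,0,-1],"twist":0,"claw":0},{"translation":[0,0,0],"twist":0,"claw":0}]'; python3 go.py .19 -.52 .44 n
```

```text
clock: 18.28
tool_pos: [0.1857, -0.5218, 0.6831]
eef_rot: [0.575, 0.818, 0.0, -0.0]
contact_force: [-0.5, -1.0, 0.2]
opening: 0.004
clock 18.28 pos [ 0.1857 -0.5218  0.6831] yaw 109.78 zaxis [-0.     0.001 -1.   ] q [ 1.2   0.45 -0.13  0.65  0.06  2.04  1.45] F [-0.5 -1.   0.2] op 0.004
tool shift units in present axes [0.   0.12 2.08] after twist [0.   0.12 2.08] twist units 0.0
clock: 18.62
tool_pos: [0.1777, -0.4998, 0.7218]
eef_rot: [0.574, 0.818, -0.009, 0.017]
contact_force: [0.4, -0.5, -0.3]
opening: 0.004
clock 18.62 pos [ 0.1777 -0.4998  0.7218] yaw 109.86 zaxis [ 0.017 -0.035 -0.999] q [ 1.04  0.42  0.27  0.61 -0.13  2.09  1.57] F [ 0.4 -0.5 -0.3] op 0.004
tool shift units in present axes [-0.31  0.09  7.06] after twist [-0.31  0.09  7.06] twist units 0.0
```

```bash
python3 -m jog '[{"translation":[0,0,-1],"twist":0,"claw":0},{"translation":[0,0,-1],"twist":0,"claw":0},{"translation":[0,0,-1],"twist":0,"claw":0},{"translation":[0,0,-1],"twist":0,"claw":0},{"translation":[0,0,-1],"twist":0,"claw":0},{"translation":[0,0,-1],"twist":0,"claw":0}]'; python3 go.py .19 -.52 .6 n;python3 -m jog '[{"translation":[0,0,0],"twist":0,"claw":0},{"translation":[0,0,0],"twist":0,"claw":0},{"translation":[0,0,0],"twist":0,"claw":0},{"translation":[0,0,0],"twist":0,"claw":0}]'; python3 go.py .19 -.52 .44 n
```

```text
clock: 19.12
tool_pos: [0.1541, -0.4329, 0.7975]
eef_rot: [0.571, 0.816, -0.051, 0.077]
contact_force: [0.2, -0.6, -0.2]
opening: 0.005
clock 19.12 pos [ 0.1541 -0.4329  0.7975] yaw 109.99 zaxis [ 0.068 -0.171 -0.983] q [ 0.93  0.25  0.38  0.63 -0.12  2.09  1.57] F [ 0.2 -0.6 -0.2] op 0.005
tool shift units in present axes [-1.4   0.07  5.29] after twist [-1.4   0.07  5.29] twist units 0.0
clock: 19.45
tool_pos: [0.1545, -0.4341, 0.7967]
eef_rot: [0.571, 0.816, -0.051, 0.076]
contact_force: [0.7, -0.2, 0.0]
opening: 0.006
clock 19.45 pos [ 0.1545 -0.4341  0.7967] yaw 110.04 zaxis [ 0.067 -0.17  -0.983] q [ 0.93  0.25  0.38  0.63 -0.13  2.09  1.57] F [ 0.7 -0.2  0. ] op 0.006
tool shift units in present axes [-0.66  0.05  9.19] after twist [-0.66  0.05  9.19] twist units 0.0
```

```bash
python3 -m jog '[{"translation":[0,0,-1],"twist":0,"claw":0},{"translation":[0,0,-1],"twist":0,"claw":0},{"translation":[0,0,-1],"twist":0,"claw":0},{"translation":[0,0,-1],"twist":0,"claw":0},{"translation":[0,0,-1],"twist":0,"claw":0},{"translation":[0,0,-1],"twist":0,"claw":0},{"translation":[0,0,-1],"twist":0,"claw":0},{"translation":[0,0,-1],"twist":0,"claw":0},{"translation":[0,0,-1],"twist":0,"claw":0},{"translation":[0,0,-1],"twist":0,"claw":0}]'; python3 go.py .19 -.52 .6 n
```

```text
clock: 20.28
tool_pos: [0.1382, -0.339, 0.8854]
eef_rot: [0.544, 0.815, -0.111, 0.167]
contact_force: [1.2, 1.5, -0.3]
opening: 0.002
clock 20.28 pos [ 0.1382 -0.339   0.8854] yaw 112.47 zaxis [ 0.152 -0.363 -0.919] q [-0.02  0.07  1.33  0.63 -0.14  2.09  1.6 ] F [ 1.2  1.5 -0.3] op 0.002
tool shift units in present axes [-1.49 -0.55  8.4 ] after twist [-1.49 -0.55  8.4 ] twist units 0.0
```

```bash
python3 -m jog '[{"translation":[-0.6,0,-0.8],"twist":0,"claw":0},{"translation":[-0.6,0,-0.8],"twist":0,"claw":0},{"translation":[-0.6,0,-0.8],"twist":0,"claw":0},{"translation":[-0.6,0,-0.8],"twist":0,"claw":0}]'; python3 go.py .19 -.52 .6 n
```

```text
clock: 20.62
tool_pos: [0.1456, -0.3593, 0.9155]
eef_rot: [0.536, 0.808, -0.135, 0.205]
contact_force: [1.0, 0.9, -0.6]
opening: 0.005
clock 20.62 pos [ 0.1456 -0.3593  0.9155] yaw 112.78 zaxis [ 0.187 -0.438 -0.88 ] q [ 0.48  0.09  0.8   0.49 -0.13  2.09  1.56] F [ 1.   0.9 -0.6] op 0.005
tool shift units in present axes [ 0.12 -0.56  8.9 ] after twist [ 0.12 -0.56  8.9 ] twist units 0.0
```

```bash
python3 -m jog '[{"translation":[-0.6,-0.3,-0.7],"twist":0,"claw":0},{"translation":[-0.6,-0.3,-0.7],"twist":0,"claw":0},{"translation":[-0.6,-0.3,-0.7],"twist":0,"claw":0},{"translation":[-0.6,-0.3,-0.7],"twist":0,"claw":0},{"translation":[-0.6,-0.3,-0.7],"twist":0,"claw":0},{"translation":[-0.6,-0.3,-0.7],"twist":0,"claw":0}]'; python3 go.py .19 -.52 .6 n
```

```text
clock: 21.12
tool_pos: [0.0885, -0.3999, 0.9618]
eef_rot: [0.528, 0.787, -0.179, 0.263]
contact_force: [0.1, -0.0, 0.3]
opening: 0.004
clock 21.12 pos [ 0.0885 -0.3999  0.9618] yaw 112.35 zaxis [ 0.225 -0.559 -0.798] q [ 1.14  0.14  0.36  0.28 -0.26  2.09  1.67] F [ 0.1 -0.   0.3] op 0.004
tool shift units in present axes [2.46 1.25 9.47] after twist [2.46 1.25 9.47] twist units 0.0
```

```bash
python3 -m jog '[{"translation":[-0.6,-0.3,-0.7],"twist":0,"claw":0},{"translation":[-0.6,-0.3,-0.7],"twist":0,"claw":0},{"translation":[-0.6,-0.2,-0.7],"twist":0,"claw":0},{"translation":[0,0,0],"twist":0,"claw":0}]'; python3 go.py .19 -.52 .6 n
```

```text
clock: 21.45
tool_pos: [0.0626, -0.4018, 0.9861]
eef_rot: [0.523, 0.775, -0.203, 0.29]
contact_force: [-0.1, 0.4, 0.7]
opening: 0.007
clock 21.45 pos [ 0.0626 -0.4018  0.9861] yaw 112.29 zaxis [ 0.237 -0.619 -0.749] q [ 1.31  0.15  0.32  0.19 -0.36  2.09  1.7 ] F [-0.1  0.4  0.7] op 0.007
tool shift units in present axes [3.44 1.98 9.81] after twist [3.44 1.98 9.81] twist units 0.0
```

```bash
cat > fk.py <<'E'
import numpy as np, itertools
from scipy.spatial.transform import Rotation as R
from scipy.optimize import least_squares
D=[([1.185,.689,-.195,1.565,.157,.902,-.215],[.255,-.571,.239],[.978,.2084,0,0]),
([.93,.25,.38,.63,-.13,2.09,1.57],[.1545,-.4341,.7967],[.571,.816,-.051,.076]),
([-.02,.07,1.33,.63,-.14,2.09,1.6],[.1382,-.339,.8854],[.544,.815,-.111,.167]),
([.48,.09,.8,.49,-.13,2.09,1.56],[.1456,-.3593,.9155],[.536,.808,-.135,.205]),
([1.14,.14,.36,.28,-.26,2.09,1.67],[.0885,-.3999,.9618],[.528,.787,-.179,.263]),
([1.31,.15,.32,.19,-.36,2.09,1.70],[.0626,-.4018,.9861],[.523,.775,-.203,.29]),
([-.86,.66,.02,2.15,-.03,.33,-2.35],[.3374,.3111,.1401],[1,.016,-.001,.001])]
def fk(q,P,s,o7):
    h,a,b,c=P
    A=R.from_euler('z',s[0]*q[0])*R.from_euler('y',q[1]); p=np.array([0,0,h])
    A=A*R.from_euler('z',s[1]*q[2]); p=p+A.apply([0,0,a])
    A=A*R.from_euler('y',q[3])*R.from_euler('z',s[2]*q[4]); p=p+A.apply([0,0,b])
    A=A*R.from_euler('y',q[5])*R.from_euler('z',s[3]*q[6]+o7); p=p+A.apply([0,0,c])
    return p,A
def fit():
    best=None
    for s in itertools.product([-1],[1,-1],[1,-1],[1,-1]):
        def f(v):
            e=[]
            for q,p,o in D:
                pp,A=fk(q,v[:4],s,v[4]); e+=list((pp-p)*3)+list((A.inv()*R.from_quat(o)).as_rotvec())
            return e
        for o in (0,1.6,3.1,-1.6):
            g=least_squares(f,[.35,.56,.35,.3,o])
            if best is None or g.cost<best[0].cost: best=(g,s)
    return best
if __name__=='__main__':
    g,s=fit(); print(g.cost,g.x,s)
    o=np.array([.5377,-.298,0]);fx=np.array([.3305,-.944,0]);T=R.from_quat([.523,.775,-.203,.29])
    lo=np.array([-3.01,-.46,-1.47,.13,-1,.04,-2.66]);hi=np.array([3.01,2.08,1.51,2.56,4.14,2.09,2.66])
    for n,t in dict(press=o-.052*fx+[0,0,.037],pad=o-.05*fx+[0,0,.056],pre=o-.12*fx+[0,0,.12],high=o-.16*fx+[0,0,.3]).items():
        ok=[]
        for k in range(30):
            q0=np.random.default_rng(k).uniform(lo,hi)
            def f(q):
                pp,A=fk(q,g.x[:4],s,g.x[4]); return np.r_[(pp-t)*5,(A.inv()*T).as_rotvec(),.001*(q-q0)]
            m=least_squares(f,q0,bounds=(lo,hi)); 
            if m.cost<1e-4: ok.append(m.x.round(2))
        print(n,t.round(4),len(ok),ok[:3])
E
python3 fk.py
```

```text
0.059471636248773836 [0.35657205 0.54453746 0.35438822 0.32064077 1.5724124 ] (-1, -1, -1, -1)
press [ 0.5205 -0.2489  0.037 ] 24 [array([ 0.82,  1.67, -1.41,  2.16,  2.17,  2.09, -0.87]), array([-0.48,  1.36,  1.02,  2.16,  3.81,  0.44,  2.66]), array([-0.11,  1.08,  0.34,  2.16,  2.33,  0.51, -1.95])]
pad [ 0.5212 -0.2508  0.056 ] 23 [array([ 0.82,  1.63, -1.44,  2.17,  2.13,  2.09, -0.87]), array([-0.48,  1.32,  1.03,  2.17,  3.85,  0.42,  2.66]), array([-0.12,  1.04,  0.37,  2.17,  2.32,  0.48, -1.91])]
pre [ 0.498  -0.1847  0.12  ] 22 [array([ 0.64,  1.32, -1.28,  2.25,  1.8 ,  1.87, -1.2 ]), array([-0.61,  1.13,  1.01,  2.25,  3.88,  0.26,  2.66]), array([-0.33,  0.91,  0.47,  2.25,  2.11,  0.37, -1.79])]
high [ 0.4848 -0.147   0.3   ] 18 [array([ 0.63,  0.8 , -1.29,  2.17,  1.41,  1.58, -1.  ]), array([-0.4 ,  0.47,  0.39,  2.17,  1.11,  0.58, -0.65]), array([ 0.14,  0.47, -0.38,  2.17,  1.29,  0.93, -0.85])]
```

```bash
cat > sim.py <<'E'
from fk import *
g,s=fit()
for i,(q,p,o) in enumerate(D):
    pp,A=fk(q,g.x[:4],s,g.x[4]); print(i,((pp-p)*1000).round(0),np.degrees((A.inv()*R.from_quat(o)).as_rotvec()).round(1))
lo=np.array([-3.01,-.46,-1.47,.13,-1,.04,-2.66])+.03;hi=np.array([3.01,2.08,1.51,2.56,4.14,2.09,2.66])-.03
o=np.array([.5377,-.298,0]);fx=np.array([.3305,-.944,0])
pre=o-.13*fx+[0,0,.13];high=o-.16*fx+[0,0,.3];press=o-.052*fx+[0,0,.037]
q0=np.array(D[5][0]);p0,T=fk(np.clip(q0,lo,hi),g.x[:4],s,g.x[4])
for name,via in dict(direct=[high,pre,press],low=[[.2,-.5,.5],high,pre,press],mid=[[.35,-.35,.6],high,pre,press],mid2=[[.3,-.4,.45],[.42,-.25,.4],high,pre,press]).items():
    q=np.clip(q0,lo+1e-6,hi-1e-6);p=p0;print(name)
    for v in via:
        v=np.array(v);n=int(np.ceil(np.linalg.norm(v-p)/.02));worst=0;mj=0
        for k in range(1,n+1):
            t=p+(v-p)*k/n
            def f(x):
                pp,A=fk(x,g.x[:4],s,g.x[4]);return np.r_[(pp-t)*10,3*(A.inv()*T).as_rotvec(),.03*(x-q)]
            m=least_squares(f,q,bounds=(lo,hi));mj=max(mj,abs(m.x-q).max());q=np.clip(m.x,lo+1e-6,hi-1e-6)
            pp,A=fk(q,g.x[:4],s,g.x[4]);worst=max(worst,np.linalg.norm(pp-t)*1000,np.degrees((A.inv()*T).magnitude()))
        p=v;print('  ',v.round(2),q.round(2),'worst',worst.round(1),'maxstep',mj.round(2))
E
python3 sim.py
```

```text
0 [41. 26. -2.] [ 0.1 -0.  -0.1]
1 [41. 18.  2.] [0.3 0.1 0.2]
2 [24. 23.  2.] [ 0.4 -0.1  0.1]
3 [31. 24.  2.] [ 0.2 -0.  -0.6]
4 [42. 13.  2.] [ 0.1 -0.3  0.1]
5 [44.  8.  4.] [-0.1  0.1  0.1]
6 [-39.  25.  -9.] [-0.1 -0.3  0.2]
direct
   [ 0.48 -0.15  0.3 ] [ 0.5   0.65 -1.01  2.18  1.39  1.36 -0.98] worst 0.1 maxstep 0.25
   [ 0.49 -0.18  0.13] [ 0.42  1.02 -0.82  2.27  1.75  1.41 -1.34] worst 0.0 maxstep 0.05
   [ 0.52 -0.25  0.04] [ 0.53  1.2  -0.7   2.17  2.01  1.38 -1.31] worst 0.0 maxstep 0.04
low
   [ 0.2 -0.5  0.5] [1.1  0.01 0.07 2.05 0.07 0.32 1.5 ] worst 0.1 maxstep 0.26
   [ 0.48 -0.15  0.3 ] [ 0.16  0.49 -0.43  2.18  1.32  0.99 -0.9 ] worst 0.0 maxstep 0.2
   [ 0.49 -0.18  0.13] [ 0.15  0.88 -0.35  2.27  1.78  1.01 -1.42] worst 0.0 maxstep 0.06
   [ 0.52 -0.25  0.04] [ 0.28  1.08 -0.29  2.17  2.03  1.02 -1.5 ] worst 0.0 maxstep 0.04
mid
   [ 0.35 -0.35  0.6 ] [ 0.99 -0.08 -0.45  1.83  0.56  0.84  0.65] worst 0.1 maxstep 0.24
   [ 0.48 -0.15  0.3 ] [ 0.31  0.54 -0.67  2.18  1.35  1.12 -0.93] worst 0.0 maxstep 0.1
   [ 0.49 -0.18  0.13] [ 0.27  0.92 -0.55  2.27  1.76  1.16 -1.39] worst 0.0 maxstep 0.06
   [ 0.52 -0.25  0.04] [ 0.39  1.12 -0.45  2.17  2.02  1.16 -1.42] worst 0.0 maxstep 0.04
mid2
   [ 0.3  -0.4   0.45] [ 1.13  0.03 -0.43  2.2   1.04  0.41  0.22] worst 0.1 maxstep 0.26
   [ 0.42 -0.25  0.4 ] [ 0.66  0.23 -0.66  2.2   1.24  0.89 -0.48] worst 0.0 maxstep 0.11
   [ 0.48 -0.15  0.3 ] [ 0.3   0.53 -0.65  2.18  1.35  1.11 -0.93] worst 0.0 maxstep 0.07
   [ 0.49 -0.18  0.13] [ 0.26  0.92 -0.53  2.27  1.77  1.15 -1.39] worst 0.0 maxstep 0.06
   [ 0.52 -0.25  0.04] [ 0.38  1.12 -0.44  2.17  2.02  1.15 -1.42] worst 0.0 maxstep 0.04
```

```bash
python3 go.py .35 -.35 .6 n
```

```text
clock 21.45 pos [ 0.0626 -0.4018  0.9861] yaw 112.29 zaxis [ 0.237 -0.619 -0.749] q [ 1.31  0.15  0.32  0.19 -0.36  2.09  1.7 ] F [-0.1  0.4  0.7] op 0.007
tool shift units in present axes [5.25 7.26 8.13] after twist [5.25 7.26 8.13] twist units 0.0
```

```bash
python3 -m jog '[{"translation":[0.29,0.4,0.45],"twist":0,"claw":0},{"translation":[0.29,0.4,0.45],"twist":0,"claw":0},{"translation":[0.29,0.4,0.45],"twist":0,"claw":0},{"translation":[0.29,0.4,0.45],"twist":0,"claw":0},{"translation":[0.29,0.4,0.45],"twist":0,"claw":0},{"translation":[0.29,0.4,0.45],"twist":0,"claw":0},{"translation":[0.29,0.4,0.45],"twist":0,"claw":0},{"translation":[0.29,0.4,0.45],"twist":0,"claw":0},{"translation":[0.29,0.4,0.45],"twist":0,"claw":0}]'; python3 go.py .35 -.35 .6 n
```

```text
clock: 22.2
tool_pos: [0.1992, -0.377, 0.8181]
eef_rot: [0.525, 0.774, -0.2, 0.293]
contact_force: [0.4, -0.2, 0.3]
opening: 0.002
clock 22.2 pos [ 0.1992 -0.377   0.8181] yaw 111.68 zaxis [ 0.243 -0.616 -0.749] q [ 0.78 -0.17 -0.01  1.26  0.28  1.39  1.18] F [ 0.4 -0.2  0.3] op 0.002
tool shift units in present axes [3.04 3.76 4.59] after twist [3.04 3.76 4.59] twist units 0.0
```

Orientation holds. I continue towards the approach point.

```bash
python3 -m jog '[{"translation":[0.31,0.38,0.46],"twist":0,"claw":0},{"translation":[0.31,0.38,0.46],"twist":0,"claw":0},{"translation":[0.31,0.38,0.46],"twist":0,"claw":0},{"translation":[0.31,0.38,0.46],"twist":0,"claw":0},{"translation":[0.31,0.38,0.46],"twist":0,"claw":0},{"translation":[0.31,0.38,0.46],"twist":0,"claw":0},{"translation":[0.31,0.38,0.46],"twist":0,"claw":0},{"translation":[0.31,0.38,0.46],"twist":0,"claw":0},{"translation":[0.31,0.38,0.46],"twist":0,"claw":0},{"translation":[0.31,0.38,0.46],"twist":0,"claw":0}]'; python3 go.py .4848 -.147 .3 n
```

```text
clock: 23.03
tool_pos: [0.3508, -0.3484, 0.5982]
eef_rot: [0.525, 0.774, -0.2, 0.293]
contact_force: [0.3, -0.6, 0.1]
opening: 0.004
clock 23.03 pos [ 0.3508 -0.3484  0.5982] yaw 111.7 zaxis [ 0.243 -0.617 -0.749] q [ 0.73 -0.05 -0.35  1.81  0.63  0.93  0.48] F [ 0.3 -0.6  0.1] op 0.004
tool shift units in present axes [7.52 4.98 3.29] after twist [7.52 4.98 3.29] twist units 0.0
```

```bash
python3 -m jog '[{"translation":[0.47,0.31,0.2],"twist":0,"claw":0},{"translation":[0.47,0.31,0.2],"twist":0,"claw":0},{"translation":[0.47,0.31,0.2],"twist":0,"claw":0},{"translation":[0.47,0.31,0.2],"twist":0,"claw":0},{"translation":[0.47,0.31,0.2],"twist":0,"claw":0},{"translation":[0.47,0.31,0.2],"twist":0,"claw":0},{"translation":[0.47,0.31,0.2],"twist":0,"claw":0},{"translation":[0.47,0.31,0.2],"twist":0,"claw":0},{"translation":[0.47,0.31,0.2],"twist":0,"claw":0},{"translation":[0.47,0.31,0.2],"twist":0,"claw":0},{"translation":[0.47,0.31,0.2],"twist":0,"claw":0},{"translation":[0.47,0.31,0.2],"twist":0,"claw":0},{"translation":[0.47,0.31,0.2],"twist":0,"claw":0},{"translation":[0.47,0.31,0.2],"twist":0,"claw":0},{"translation":[0.47,0.31,0.2],"twist":0,"claw":0},{"translation":[0.47,0.31,0.2],"twist":0,"claw":0},{"translation":[0,0,0],"twist":0,"claw":0}]'; python3 go.py .4947 -.1752 .13 n; python3 w.py w5 guard_rod=.117 pedal_pad=.056 footswitch=0
```

```text
clock: 24.45
tool_pos: [0.4844, -0.1427, 0.3013]
eef_rot: [0.523, 0.776, -0.199, 0.291]
contact_force: [1.1, -0.0, 0.4]
opening: 0.008
clock 24.45 pos [ 0.4844 -0.1427  0.3013] yaw 112.12 zaxis [ 0.244 -0.613 -0.751] q [ 0.15  0.5  -0.6   2.19  1.25  1.09 -0.97] F [ 1.1 -0.   0.4] op 0.008
tool shift units in present axes [ 2.19 -0.05  3.78] after twist [ 2.19 -0.05  3.78] twist units 0.0
guard_rod 0.89 [170.  29.] [ 0.2529 -0.3539]
guard_rod 0.56 [165. 319.] [ 0.5213 -0.2434]
pedal_pad 0.94 [134. 316.] [ 0.5251 -0.2612]
pedal_pad 0.8 [138.  62.] [ 0.2614 -0.3678]
footswitch 0.63 [135. 105.] [ 0.2873 -0.4112]
footswitch 0.56 [132. 318.] [ 0.5441 -0.308 ]
footswitch 0.19 [130. 321.] [ 0.5464 -0.3026]
```

View pics/w5.png

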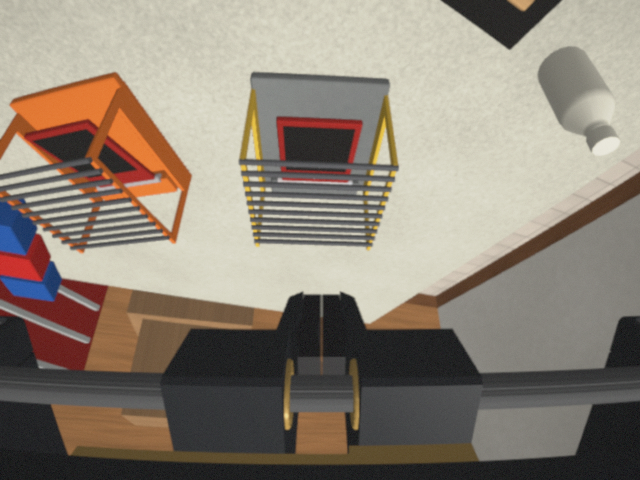

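Run:
```python
from h import *
c=cam('wrist')
fx=np.array([.3305,-.944,0]);fy=np.array([.944,.3305,0])
for o in ([.5377,-.298,0],[.540,-.302,0]):
    o=np.array(o)
    f=lambda x,y,z:o+x*fx+y*fy+np.array([0,0,z])
    print(proj(c,[f(-.064,.0725,.117),f(-.064,-.0725,.117),f(-.08,.075,.014),f(-.08,-.075,.014),f(-.063,.045,.055),f(-.063,-.045,.055),f(-.05,0,.056)]).round(0).tolist())
```

```text
[[398.0, 154.0], [241.0, 150.0], [392.0, 71.0], [248.0, 66.0], [364.0, 109.0], [275.0, 106.0], [319.0, 118.0]]
[[397.0, 158.0], [242.0, 154.0], [392.0, 75.0], [249.0, 70.0], [364.0, 113.0], [276.0, 110.0], [320.0, 122.0]]
```

```bash
python3 go.py .5026 -.2027 .1346 n
```

```text
clock 24.7 pos [ 0.4831 -0.1472  0.3065] yaw 111.4 zaxis [ 0.244 -0.619 -0.747] q [ 0.16  0.49 -0.6   2.19  1.25  1.09 -0.96] F [-0.4  0.4 -0.4] op 0.0
tool shift units in present axes [ 1.76 -0.06  4.19] after twist [ 1.76 -0.06  4.19] twist units 0.0
```

```bash
python3 -m jog '[{"translation":[0.29,-0.01,0.7],"twist":0,"claw":0},{"translation":[0.29,-0.01,0.7],"twist":0,"claw":0},{"translation":[0.29,-0.01,0.7],"twist":0,"claw":0},{"translation":[0.29,-0.01,0.7],"twist":0,"claw":0},{"translation":[0.29,-0.01,0.7],"twist":0,"claw":0},{"translation":[0.29,-0.01,0.7],"twist":0,"claw":0},{"translation":[0,0,0],"twist":0,"claw":0},{"translation":[0,0,0],"twist":0,"claw":0}]'; python3 go.py .5246 -.2579 .067 n
```

```text
clock: 25.37
tool_pos: [0.5025, -0.2037, 0.1339]
eef_rot: [0.527, 0.772, -0.201, 0.293]
contact_force: [-0.5, 0.7, -0.3]
opening: 0.004
clock 25.37 pos [ 0.5025 -0.2037  0.1339] yaw 111.44 zaxis [ 0.242 -0.619 -0.747] q [ 0.2   0.87 -0.49  2.28  1.72  1.08 -1.42] F [-0.5  0.7 -0.3] op 0.004
tool shift units in present axes [0.02 0.02 2.22] after twist [0.02 0.02 2.22] twist units 0.0
```

```bash
python3 -m jog '[{"translation":[0,0,0.4],"twist":0,"claw":0},{"translation":[0,0,0.4],"twist":0,"claw":0},{"translation":[0,0,0.4],"twist":0,"claw":0},{"translation":[0.02,0.02,0.4],"twist":0,"claw":0},{"translation":[0,0,0.3],"twist":0,"claw":0},{"translation":[0,0,0],"twist":0,"claw":0}]'; python3 go.py .5246 -.2579 .067 n
python3 - <<'E'
from h import *
c=cam('scene'); save(c,'s7',(170,140,330,260),5)
E
```

```text
clock: 25.87
tool_pos: [0.5229, -0.2505, 0.0779]
eef_rot: [0.527, 0.771, -0.2, 0.295]
contact_force: [-0.5, 0.6, 0.9]
opening: 0.003
clock 25.87 pos [ 0.5229 -0.2505  0.0779] yaw 111.24 zaxis [ 0.244 -0.62  -0.746] q [ 0.28  1.   -0.45  2.22  1.88  1.09 -1.44] F [-0.5  0.6  0.9] op 0.003
tool shift units in present axes [ 0.04 -0.03  0.33] after twist [ 0.04 -0.03  0.33] twist units 0.0
```

View pics/s7.png

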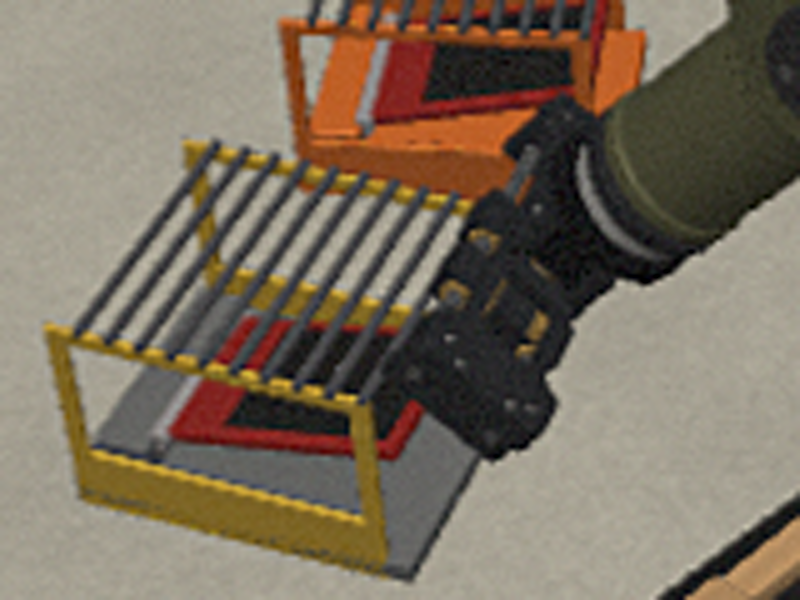

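```bash
python3 -m jog '[{"translation":[0,0,0.2],"twist":0,"claw":0},{"translation":[0,0,0.12],"twist":0,"claw":0},{"translation":[0,0,0],"twist":0,"claw":0}]'; python3 -m jog '[{"translation":[0.033,0,0.037],"twist":0,"claw":0},{"translation":[0.033,0,0.037],"twist":0,"claw":0},{"translation":[0.033,0,0.037],"twist":0,"claw":0},{"translation":[0,0,0],"twist":0,"claw":0}]'; python3 go.py .5246 -.2579 .045 n
```

```text
clock: 26.17
tool_pos: [0.5257, -0.2572, 0.0672]
eef_rot: [0.526, 0.772, -0.2, 0.294]
contact_force: [-1.0, 0.7, 0.3]
opening: 0.006
clock: 26.5
tool_pos: [0.5257, -0.2562, 0.0612]
eef_rot: [0.526, 0.773, -0.2, 0.294]
contact_force: [-1.1, 0.8, 4.3]
opening: 0.005
clock 26.5 pos [ 0.5257 -0.2562  0.0612] yaw 111.5 zaxis [ 0.245 -0.618 -0.747] q [ 0.29  1.03 -0.44  2.21  1.92  1.09 -1.45] F [-1.1  0.8  4.3] op 0.005
tool shift units in present axes [ 0.25 -0.04  0.32] after twist [ 0.25 -0.04  0.32] twist units 0.0
```

```bash
for i in 1; do python3 -m jog '[{"translation":[0.05,0,0.056],"twist":0,"claw":0},{"translation":[0.05,0,0.056],"twist":0,"claw":0},{"translation":[0.05,0,0.056],"twist":0,"claw":0},{"translation":[0,0,0],"twist":0,"claw":0}]'; done; python3 -m jog '[{"translation":[0.05,0,0.056],"twist":0,"claw":0},{"translation":[0.05,0,0.056],"twist":0,"claw":0},{"translation":[0,0,0],"twist":0,"claw":0}]'; python3 go.py .5246 -.2579 .043 n
```

```text
clock: 26.83
tool_pos: [0.5258, -0.2558, 0.0523]
eef_rot: [0.526, 0.773, -0.199, 0.294]
contact_force: [-2.7, 4.1, 8.7]
opening: 0.006
clock: 27.08
tool_pos: [0.5257, -0.2554, 0.0465]
eef_rot: [0.525, 0.773, -0.199, 0.294]
contact_force: [-3.0, 4.1, 11.2]
opening: 0.002
clock 27.08 pos [ 0.5257 -0.2554  0.0465] yaw 111.55 zaxis [ 0.246 -0.617 -0.748] q [ 0.29  1.07 -0.44  2.2   1.94  1.11 -1.48] F [-3.   4.1 11.2] op 0.002
tool shift units in present axes [ 0.02 -0.05  0.1 ] after twist [ 0.02 -0.05  0.1 ] twist units 0.0
```

```bash
python3 -m jog '[{"translation":[0.033,0,0.037],"twist":0,"claw":0},{"translation":[0.033,0,0.037],"twist":0,"claw":0},{"translation":[0,0,0],"twist":0,"claw":0}]'; python3 -m jog '[{"translation":[0.033,0,0.037],"twist":0,"claw":0},{"translation":[0,0,0],"twist":0,"claw":0}]';  python3 go.py .5246 -.2579 .043 n
```

```text
clock: 27.33
tool_pos: [0.5257, -0.2552, 0.0429]
eef_rot: [0.525, 0.773, -0.199, 0.294]
contact_force: [-4.1, 6.6, 12.3]
opening: 0.003
clock: 27.5
tool_pos: [0.5257, -0.2552, 0.0424]
eef_rot: [0.525, 0.773, -0.199, 0.295]
contact_force: [-6.7, 9.2, 22.4]
opening: 0.003
clock 27.5 pos [ 0.5257 -0.2552  0.0424] yaw 111.59 zaxis [ 0.247 -0.618 -0.746] q [ 0.29  1.08 -0.44  2.2   1.95  1.12 -1.49] F [-6.7  9.2 22.4] op 0.003
tool shift units in present axes [-0.05 -0.05  0.02] after twist [-0.05 -0.05  0.02] twist units 0.0
```

```bash
python3 -m jog '[{"translation":[0.01,0,0.01],"twist":0,"claw":0},{"translation":[0,0,0],"twist":0,"claw":0},{"translation":[0,0,0],"twist":0,"claw":0},{"translation":[0,0,0],"twist":0,"claw":0},{"translation":[0,0,0],"twist":0,"claw":0},{"translation":[0,0,0],"twist":0,"claw":0},{"translation":[0,0,0],"twist":0,"claw":0},{"translation":[0,0,0],"twist":0,"claw":0}]'; python3 -m jog '[{"translation":[0,0,0],"twist":0,"claw":0},{"translation":[0,0,0],"twist":0,"claw":0},{"translation":[0,0,0],"twist":0,"claw":0},{"translation":[0,0,0],"twist":0,"claw":0},{"translation":[0,0,0],"twist":0,"claw":0},{"translation":[0,0,0],"twist":0,"claw":0},{"translation":[0,0,0],"twist":0,"claw":0},{"translation":[0,0,0],"twist":0,"claw":0}]'
python3 - <<'E'
from h import *
c=cam('scene')
for l,z in dict(pedal_pad=.037,brush=.004,scrap_a=.004).items():
    for e in r.spot_point(l,'scene')[:4]: print(l,round(e['confidence'],2),np.round(e['location']),at(c,*e['location'],z)[:2].round(3))
E
```

```text
clock: 28.17
tool_pos: [0.5258, -0.2552, 0.0423]
eef_rot: [0.525, 0.773, -0.199, 0.296]
contact_force: [-7.4, 11.1, 25.2]
opening: 0.004
clock: 28.83
tool_pos: [0.5257, -0.2552, 0.0423]
eef_rot: [0.525, 0.773, -0.199, 0.296]
contact_force: [-7.7, 10.7, 24.8]
opening: 0.004
pedal_pad 0.95 [148. 286.] [ 0.237 -0.386]
pedal_pad 0.66 [217. 250.] [ 0.511 -0.275]
pedal_pad 0.58 [346. 388.] [0.629 0.203]
brush 0.77 [285. 298.] [ 0.59  -0.061]
scrap_a 0.67 [347. 388.] [0.61  0.193]
scrap_a 0.67 [325. 397.] [0.55  0.181]
scrap_a 0.65 [330. 398.] [0.56  0.188]
```

```bash
python3 -m jog '[{"translation":[-0.1,0,-0.11],"twist":0,"claw":0},{"translation":[-0.15,0,-0.17],"twist":0,"claw":0},{"translation":[-0.15,0,-0.17],"twist":0,"claw":0},{"translation":[-0.05,0,-0.06],"twist":0,"claw":0},{"translation":[0,0,0],"twist":0,"claw":0}]'; python3 -m jog '[{"translation":[0,0,-0.3],"twist":0,"claw":0},{"translation":[0,0,-0.5],"twist":0,"claw":0},{"translation":[0,0,-0.5],"twist":0,"claw":0},{"translation":[0,0,-0.5],"twist":0,"claw":0},{"translation":[0,0,-0.5],"twist":0,"claw":0},{"translation":[-0.3,0,-0.5],"twist":0,"claw":0},{"translation":[-0.4,0,-0.5],"twist":0,"claw":0},{"translation":[-0.4,0,-0.5],"twist":0,"claw":0},{"translation":[0,0,0],"twist":0,"claw":0},{"translation":[0,0,0],"twist":0,"claw":0},{"translation":[0,0,0],"twist":0,"claw":0},{"translation":[0,0,0],"twist":0,"claw":0}]'; python3 go.py .5246 -.2579 .043 n
python3 - <<'E'
from h import *
c=cam('scene')
for l,z in dict(pedal_pad=.056,brush=.004,mat=0,scrap_a=.004,tray_floor=.004).items():
    for e in r.spot_point(l,'scene')[:4]: print(l,round(e['confidence'],2),np.round(e['location']),at(c,*e['location'],z)[:2].round(3))
E
```

```text
clock: 29.45
tool_pos: [0.5257, -0.2563, 0.0672]
eef_rot: [0.526, 0.773, -0.199, 0.294]
contact_force: [0.2, 0.0, -0.2]
opening: 0.006
clock: 30.45
tool_pos: [0.4998, -0.1931, 0.2084]
eef_rot: [0.526, 0.773, -0.2, 0.293]
contact_force: [0.1, 1.5, 0.1]
opening: 0.007
clock 30.45 pos [ 0.4998 -0.1931  0.2084] yaw 111.56 zaxis [ 0.243 -0.618 -0.748] q [ 0.19  0.7  -0.51  2.25  1.54  1.03 -1.22] F [0.1 1.5 0.1] op 0.007
tool shift units in present axes [ 1.45 -0.01  4.24] after twist [ 1.45 -0.01  4.24] twist units 0.0
pedal_pad 0.93 [216. 248.] [ 0.527 -0.265]
pedal_pad 0.91 [149. 286.] [ 0.261 -0.364]
brush 0.9 [283. 299.] [ 0.585 -0.063]
brush 0.6 [225. 236.] [ 0.531 -0.31 ]
brush 0.4 [329. 384.] [0.576 0.162]
mat 0.74 [277. 312.] [ 0.548 -0.053]
scrap_a 0.61 [348. 389.] [0.61  0.198]
scrap_a 0.59 [324. 399.] [0.545 0.181]
scrap_a 0.44 [330. 392.] [0.568 0.179]
tray_floor 0.95 [332. 385.] [0.58  0.168]
```

```bash
python3 -c "
from plant import r
print(r.finish_job())"
```

```text
the job is handed in; nothing more can be done
None
```

I finished all the steps and handed the job in at about 30 s; it reported no verdict.

- **Offcuts:** I swept all three off the bed with the brush in one stroke. They lay in the tray in the picture afterwards. The last network check put them at about y = -0.08 to -0.10 m in the press frame, inside the limits.
- **Brush:** It is back on the mat, bristles down and released. The last check put it about 40 mm along and 10 mm across from the mat's centre.
- **Pedal:** The moves only turn the tool about its own axis. I got the 41° tilt by driving the arm up against its wrist limit, and the tilt held after that. Then I went in under the front rod of the yellow-guarded footswitch and pressed for more than 1.3 s. The force rose steadily to 12 N over about 19 mm, then jumped to about 25 N with no further travel. That fits the stop, but the pedal angle was never read directly.
- **End state:** After backing out, the contact force was near zero and the network placed the pad at its rest height. I did not look at the pedal again.

**Disagreement:** My footswitch position estimates differed by about 10 mm along its own x. I went with the close-range wrist view, and the contact height agreed with it. I did not re-measure the bottle, tip cleaner or panel meter at the end; the arm never worked near them.

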